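Carry the craft caddy with its free-sliding pot tray

TASK

Lift the craft caddy by its handle and, still on the side where you picked it up, tilt it gently so that the free-sliding pot tray leaves its end stop and comes to the middle under the handle, and balance it there for four seconds. Then carry the caddy across, hold it for four seconds just above the cork mat with the pot tray balanced in the middle, set it down square on the centre of the mat and let go, the pot tray still resting in the middle. Never let the pot tray run through to the opposite end, never touch it with the gripper, move the caddy smoothly, never tip it steeply, and leave the other things on the table alone.

Things in the scene. Friction and masses are not known exactly. Their poses are not given: they have to be found in the camera images.
- caddy: Open plywood caddy, 340 mm long (its x, lying within 0.25 rad of world y) by 122 mm wide (y), about 0.45 kg (+-25%) without the pot tray. Origin: centre of the underside, z up. Floor 6 mm thick; side walls reach z = 25 mm, end walls z = 50 mm. Two dark lines across the floor at x = +-60 mm; the pot tray is in the middle when it stands centred between them, under the handle.
- handle (a point): Centre of the caddy's handle, a straight wooden bar along the caddy's y, 24 mm wide in x, 20 mm tall, 110 mm long, on a strap at each end; the point is 105 mm above the centre of the caddy's underside, axes as the caddy's. Grip it from above, fingers closing along the caddy's x; the pot tray passes beneath (its top is 37 mm below the bar's underside).
- pottray: Pot tray: plywood, 80 mm (x) by 90 mm (y), with two grey-lidded white pots, 48 mm tall, 0.22 kg (+-25%). Origin: centre of its underside, axes as the caddy's. It slides freely along the caddy's x on runners; its x in the caddy's frame, s, runs from -120 mm to +120 mm, where the ends stop it, and is 0 in the middle. It starts resting at the +x stop.
- runners (a point): Middle of the caddy's two steel runners (where the pot tray's origin is when s = 0), 10 mm above the caddy's underside. The runners are crowned upwards to 4 m radius (2 mm), so s'' = 9.81 (slope of the caddy down to +x + s/4) - caddy's acceleration along its x (m, s, rad). Friction is worth only 0.004 rad: with the caddy level the tray rests only within 16 mm of the middle.
- mat: Flat cork place mat fixed on the table on the other side from the caddy, 400 mm long (x) by 170 mm (y), 3 mm thick; origin: centre of the underside. The caddy is to stand on its centre with its length along the mat's length (either way round); mat x lies within 0.25 rad of world y.
- cup: Small white plastic cup, 48 mm across, 55 mm tall, standing near the middle of the table between caddy and mat; origin: centre of its underside. Leave alone.
- tape2: Roll of paper tape lying flat, 80 mm across, 18 mm tall, in the middle near the robot; origin: centre of its underside. Leave alone.
- angel: Flat cardboard angel, about 160 by 110 mm, 6 mm thick, near the middle of the far side; origin: in its underside. Leave alone.
- glue: White glue bottle with orange cap, 52 mm across, 120 mm tall, standing on the far left; origin: centre of its underside. Leave alone.

How it is judged (in metres and radians):
On the way, in this order (a step that is already met when the one before it is completed fails the run):
1. caddy held clear of the table on the side where it was picked up, more than 200 mm from the mat's centre, with the pot tray within 30 mm of the middle, for 3.5 s (height (world z) of caddy above 0.015 m and contact force between the fingers and caddy above 1 N and x of pottray in the frame of caddy between -0.03 and 0.03 m and horizontal distance between caddy and mat above 0.2 m), for 3.5 s.
2. caddy held clear above the mat, within 50 mm of its centre, with the pot tray within 30 mm of the middle, for 3.5 s (height (world z) of caddy above 0.015 m and contact force between the fingers and caddy above 1 N and x of pottray in the frame of caddy between -0.03 and 0.03 m and horizontal distance between caddy and mat below 0.05 m), for 3.5 s.
At the end, for the whole second after the job is handed in: the caddy stands flat on the mat, released and at rest, within 30 mm of the mat's centre and 0.12 rad of its length, the pot tray staying within 30 mm of the caddy's middle (horizontal distance between caddy and mat below 0.03 m and angle between the x axis of caddy and the x axis of mat, either way round below 0.12 rad and height (world z) of caddy below 0.008 m and angle between caddy's own z axis and vertical below 0.05 rad and linear speed of caddy below 0.02 m/s and x of pottray in the frame of caddy between -0.03 and 0.03 m); the robot touches nothing.
It fails at once if the pot tray runs through to the end opposite to where it started (x of pottray in the frame of caddy below -0.112 m).
It fails at once if the gripper touches the pot tray (contact force between the fingers and pottray above 0.5 N).
It fails at once if the caddy is tipped by more than 0.35 rad (angle between caddy's own z axis and vertical above 0.35 rad).
It fails at once if the caddy is moved faster than 0.5 m/s (linear speed of caddy above 0.5 m/s).
It fails at once if the cup, the tape roll, the angel or the glue bottle is pushed more than 20 mm (distance of any of cup, tape2, angel, glue from where it was at the start of the episode above 0.02 m).
It also fails if it takes over 72 s, if anything falls off the work surface, if the arm or the gripper's body presses on something with over 40 N, if the wrist force passes 120 N, or if a joint passes its speed limit or range.

ROBOT

A 6-joint arm with a two-finger parallel gripper is mounted at the origin on the work surface. World frame = base frame: x ahead of the robot, y to its left, z up, the work surface at z = 0. Lengths are in mm, angles in rad, forces in N, time in s.
With the tool pointing down it reaches from about 300 to 775 mm from the base axis. Payload 14.6 kg.
Tool frame: the origin (TCP) lies between the finger pads; the fingertips stand manip.nose_length ahead of it and the grasp point (between the pads) lies 11 mm behind it (manip.nose_length is the distance from the TCP to the fingertips, in mm); z points along the fingers, y is the line along which they close (so a half turn about z gives the same grasp; the last joint's range is limited). The gripper opens to 94 mm and grips with 3 to 60 N. Pads are 16 mm wide; open, the fingers measure 119 mm over their backs; the gripper's body (75 mm by 177 mm) begins 78 mm behind the grasp point.
Start: joints at [1.15, 0.3, 1.521, -0, 1.321, -0.067], TCP at [190.553, 515.925, 213.446] pointing down, gripper open.
Joint ranges: [-3.03, 3.03], [-0.79, 2.21], [0.23, 2.52], [-1.04, 4.18], [0, 3.07], [-2.55, 2.55]. Speed limits (rad/s): [2.22, 2.22, 2.57, 3.14, 3.14, 3.14].

INTERFACE

Orientations are given as [roll, pitch, yaw] about the fixed x, y, z axes, in that order (R = Rz(yaw) Ry(pitch) Rx(roll)).
In Python, from cell import manip, cams, job gives the robot as it stands.
- The arm moves only by the tool jog_arm, never from a script. Its argument "commands" is a list of rows, each an object of numbers: "dx", "dy", "dz": the shift along the tool's x, y, z each as a share of 40 mm, from -1 to 1; "ax", "ay", "az": the turn, a rotation vector about the tool's x, y, z each as a share of 10 degrees, from -1 to 1; "gripper": the closure, from 0 (fully open) to 1 (shut). A call has 1 to 10 rows; each row shifts and turns the commanded pose from where the row before left it, along the tool's axes as they then stand; what a row does not reach is not made up. A row lasts 1/8 s, in which the tool goes at most 62.5 mm and 10.7 degrees, less where a joint would pass 70% of its speed; a pose out of reach is approached as far as the arm can. A call with a number of a shift or a turn outside -1 to 1 is refused whole. A call with a gripper value outside its range is refused whole. The fingers move at their own pace and stop on an object; "squeeze" is the grip in N (left out, the last holds). Time passes only in rows, so rows that do not move let the fingers close. It gives the time, the measured TCP pose, the force, the opening and the grip force at its end, in the units of the state.
- manip.read_state(): the state, without advancing time (a new reading comes with each control period).
- cams.camera(name): name is "scene" or "top"; returns a dict with "image" (400x640x3 uint8, red, green, blue), "fx", "fy", "cx", "cy" (pixels), "world_to_cam" (4x4, takes a point from world to camera coordinates). Camera axes: x right, y down, z forward; pixel columns grow to the right and rows downward; lengths in mm; the calibration is good to about 2 mm. A picture is of the moment at which its call begins. There is no depth.
- job.sign_off(): hands the job in; it is judged then, once.
The state is a dict: "clock": time; "joints": joint angles; "qd": joint speeds; "effort": joint torques, N m; "eef_pos": TCP position; "eef_rot": TCP orientation; "wrist_force": force on the tool from outside, world axes, zero at the start; "moment": the same for the moment, N m; "finger_gap": finger opening in mm; "finger_force": force on a finger pad.
Only numpy, scipy, OpenCV 4.12 (cv2) and the standard library are available. Lean on these libraries where they do the work, as an engineer would, in place of code of your own. Each camera call takes 0.05 s, during which the arm holds its last target. There are 200 camera calls.

## Working session

There is one attempt and no reset: what is moved stays moved. The work goes in short steps, Python scripts to look and compute and a tool call to move; the robot and the scene stay as the last step left them, time stands still between calls to the robot, and variables do not carry over. Pictures are saved under pics/ and viewed, at most 10 in all, crops included, and the job is handed in when it is done.

Besides the shell and the picture viewer there is one more tool, called after "Call:" as name(argument=value, ...), one argument or row to a line, values as JSON. jog_arm: Moves the arm, as the interface text tells. Shift numbers are shares of 40 mm and turn numbers shares of 10 degrees, none past 1 either way. Its arguments: {"type":"object","properties":{"commands":{"type":"array"},"squeeze":{"type":"number"}},"required":["commands"]}

```bash
ls; mkdir -p pics
python3 - <<'E'
from cell import manip,cams
import cv2,numpy as np
print(manip.nose_length, manip.read_state())
for n in ("scene","top"):
    c=cams.camera(n); cv2.imwrite(f"pics/{n}0.png",c["image"][:,:,::-1])
    print(n,c["fx"],c["fy"],c["cx"],c["cy"],np.round(c["world_to_cam"],4).tolist())
E
```

```text
pics
8.0 {'clock': 0.0, 'joints': array([ 1.15038552e+00,  3.00475910e-01,  1.52158371e+00, -2.42687930e-05,
        1.32069269e+00, -6.65935451e-02]), 'qd': array([-2.81250064e-05,  9.29097688e-05, -3.23251203e-04, -1.85821734e-03,
       -7.80106853e-04, -6.71360450e-04]), 'effort': array([-7.35697677e-05, -5.31809020e+01, -3.52737021e+01,  7.09070452e-02,
        2.44987925e-02, -3.48850813e-05]), 'eef_pos': array([190.46614415, 515.69741252, 212.8825738 ]), 'eef_rot': array([-3.14043400e+00, -5.37139627e-05,  2.78778138e+00]), 'wrist_force': array([ 0.14748097, -0.03347985, -0.14967291]), 'moment': array([-0.0404061 ,  0.03911822,  0.05964247]), 'finger_force': 0.0, 'finger_gap': 93.91847761731091}
scene 428.1097994046394 428.1097994046394 310.48582045715216 189.87120343716774 [[-0.3545, 0.935, -0.012, 180.3398], [0.6454, 0.2354, -0.7266, -305.2973], [-0.6766, -0.2653, -0.6869, 1512.5548], [0.0, 0.0, 0.0, 1.0]]
top 400.38026858190716 400.38026858190716 320.61265324050277 203.65574715440667 [[-0.0068, -1.0, -0.0072, 26.6552], [-0.9867, 0.0079, -0.1625, 591.5621], [0.1625, 0.006, -0.9867, 992.4144], [0.0, 0.0, 0.0, 1.0]]
```

View pics/scene0.png

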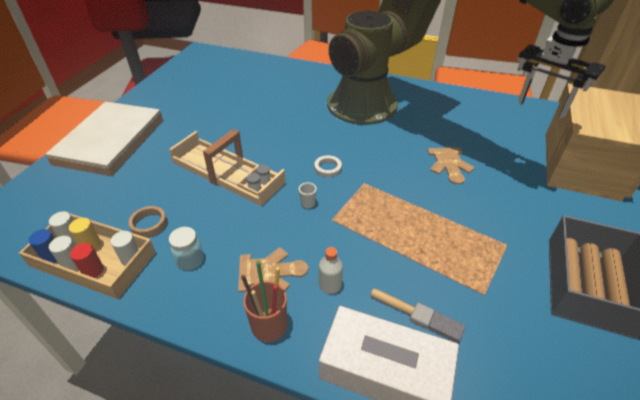

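View pics/top0.png

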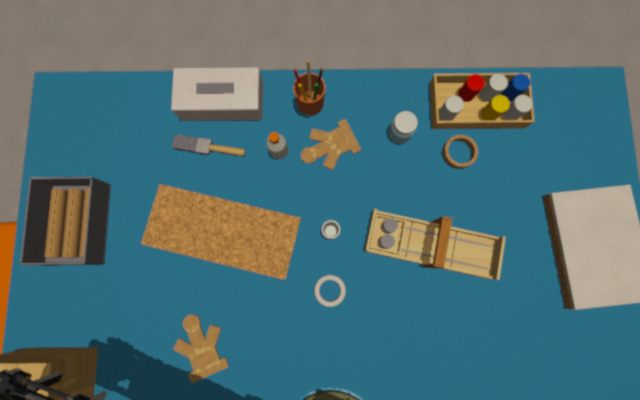

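The scene view shows the caddy at about (227,167) with its handle at (224,155) and pots at (258,178), the mat at (420,235) and the cup at (308,195). The top view shows the caddy at (436,243), its handle at (442,242), pots at the left end (388,235), and the mat at (222,231). So caddy +x points towards world +y, the mat side.

```bash
cat > h.py <<'E'
import numpy as np,cv2
from cell import manip,cams,job
def ray(c,uv):
    M=c["world_to_cam"];R=M[:3,:3];o=-R.T@M[:3,3]
    d=R.T@np.array([(uv[0]-c["cx"])/c["fx"],(uv[1]-c["cy"])/c["fy"],1]);return o,d/np.linalg.norm(d)
def plane(c,uv,z):
    o,d=ray(c,uv);return o+d*(z-o[2])/d[2]
def tri(a,ua,b,ub):
    o1,d1=ray(a,ua);o2,d2=ray(b,ub)
    t=np.linalg.lstsq(np.c_[d1,-d2],o2-o1,rcond=None)[0]
    p,q=o1+d1*t[0],o2+d2*t[1];return (p+q)/2,np.linalg.norm(p-q)
def proj(c,P):
    p=c["world_to_cam"]@np.r_[P,1];return np.array([c["fx"]*p[0]/p[2]+c["cx"],c["fy"]*p[1]/p[2]+c["cy"]])
E
python3 - <<'E'
from h import *
s=cams.camera("scene");t=cams.camera("top")
a=cv2.resize(s["image"][125:205,165:290],None,fx=4.8,fy=4.8,interpolation=cv2.INTER_CUBIC)[:,:,::-1]
b=cv2.resize(t["image"][200:285,360:510],None,fx=4,fy=4,interpolation=cv2.INTER_CUBIC)[:,:,::-1]
cv2.imwrite("pics/crop_s.png",a);cv2.imwrite("pics/crop_t.png",b)
# mat corners
im=t["image"];hsv=cv2.cvtColor(im,cv2.COLOR_RGB2HSV)
m=cv2.inRange(hsv,(5,80,60),(25,255,255));m[:, :125]=0;m[:,320:]=0;m[:175]=0;m[300:]=0
m=cv2.morphologyEx(m,cv2.MORPH_CLOSE,np.ones((7,7)))
c=max(cv2.findContours(m,0,1)[0],key=cv2.contourArea)
W=np.array([plane(t,p[0]+0.,3)[:2] for p in c],np.float32)
print("mat top",cv2.minAreaRect(W))
im=s["image"];hsv=cv2.cvtColor(im,cv2.COLOR_RGB2HSV)
m=cv2.inRange(hsv,(5,80,60),(25,255,255));m2=np.zeros_like(m);m2[183:290,328:512]=m[183:290,328:512]
m2=cv2.morphologyEx(m2,cv2.MORPH_CLOSE,np.ones((7,7)))
c=max(cv2.findContours(m2,0,1)[0],key=cv2.contourArea)
W=np.array([plane(s,p[0]+0.,3)[:2] for p in c],np.float32)
print("mat scene",cv2.minAreaRect(W))
for n,c,uv in (("handle",t,(442,242)),):
    print(n,plane(c,uv,115))
print("cup",plane(t,(331,230),55),"glue",plane(t,(274,137),120),"tape",plane(t,(330,291),18))
print("hsv handle",cv2.cvtColor(t["image"],cv2.COLOR_RGB2HSV)[240:244,430:456].mean(0).astype(int).tolist())
E
```

```text
mat top ((528.4768676757812, 291.73883056640625), (398.8860778808594, 169.06182861328125), 75.99181365966797)
mat scene ((532.7242431640625, 292.547119140625), (396.3484191894531, 167.51873779296875), 76.0531997680664)
handle [ 485.6473341  -267.42880788  115.        ]
cup [522.23985746  -3.85307645  55.        ] glue [749.03323457 136.69523968 120.        ] tape [ 3.67869145e+02 -2.43506144e-01  1.80000000e+01]
hsv handle [[17, 134, 116], [17, 133, 118], [18, 128, 136], [19, 121, 171], [20, 116, 189], [20, 118, 184], [18, 132, 141], [16, 163, 99], [15, 188, 124], [15, 188, 152], [16, 186, 158], [16, 188, 158], [15, 187, 156], [15, 187, 154], [15, 188, 153], [15, 188, 153], [15, 185, 156], [16, 168, 162], [18, 134, 174], [19, 118, 188], [20, 115, 194], [20, 115, 194], [20, 115, 194], [19, 117, 187], [18, 126, 165], [18, 123, 168]]
```

View pics/crop_s.png

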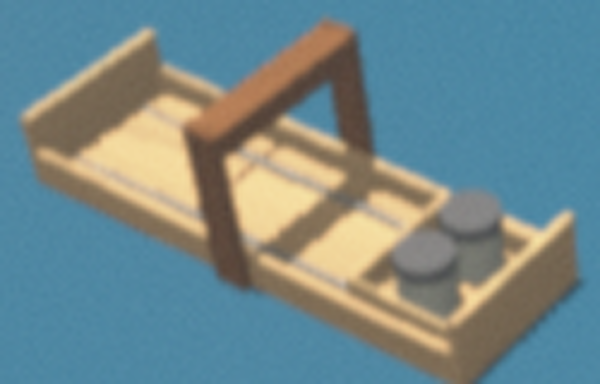

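View pics/crop_t.png

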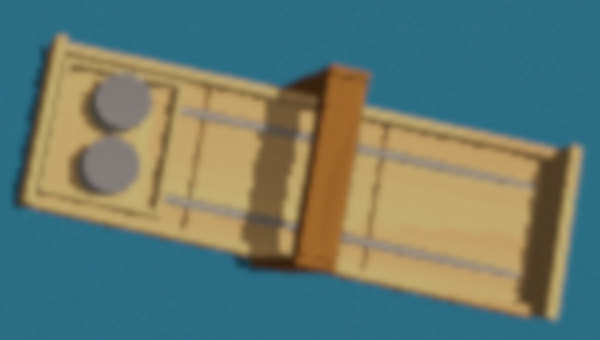

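The crops show the handle's top face: scene crop corners at about (187,127), (215,140), (355,32), (325,20); top crop corners at (370,74), (333,68), (297,260), (332,265). The tray is hard against the left (+x) end.

Run:
```python
from h import *
s=cams.camera("scene");t=cams.camera("top")
S=lambda u:(np.array(u)+.5)/4.8-.5+[165,125]
T=lambda u:(np.array(u)+.5)/4-.5+[360,200]
P=[]
for a,b in (((215,140),(333,68)),((187,127),(370,74)),((355,32),(297,260)),((325,20),(332,265))):
    p,e=tri(s,S(a),t,T(b));P.append(p);print(np.round(p,1),round(e,1))
P=np.array(P);print("tri centre",P.mean(0))
d=P[:2].mean(0)-P[2:].mean(0);print("len",np.linalg.norm(d),"bar yaw",np.arctan2(d[1],d[0]))
# colour mask of bar in top
im=t["image"];hsv=cv2.cvtColor(im,cv2.COLOR_RGB2HSV)
m=cv2.inRange(hsv,(5,155,110),(17,255,255));m2=np.zeros_like(m);m2[205:280,425:460]=m[205:280,425:460]
c=max(cv2.findContours(m2,0,1)[0],key=cv2.contourArea)
W=np.array([plane(t,p[0]+0.,115)[:2] for p in c],np.float32);print("bar mask",cv2.minAreaRect(W))
# end wall tops, z=50
E=[plane(t,T(u),50) for u in ((62,35),(22,205),(580,147),(556,318))]
print(np.round(E,1).tolist());E=np.array(E)
print("ends centre",E.mean(0)); v=E[:2].mean(0)-E[2:].mean(0);print(np.linalg.norm(v),"yaw",np.arctan2(v[1],v[0]))
# pots lids (z=10+48)
for u in ((122,102),(110,165)): print("lid",plane(t,T(u),58))
print("lid tri",tri(s,S((471,212)),t,T((110,165))),tri(s,S((425,255)),t,T((122,102))))
# mat corner triangulation
for a,b in (((368,187),(289,277)),((335,228),(300,214)),((504,240),(142,245)),((490,284),(161,187))): print("mat",tri(s,a,t,b))
print(manip.read_state()["clock"])
```

```text
[ 546.9 -273.3  109.7] 2.5
[ 542.6 -294.6  110.2] 4.1
[ 432.2 -245.4  112. ] 1.3
[ 429.3 -266.   113.6] 0.3
tri centre [ 487.72632118 -269.84516231  111.37184879]
len 117.50090441077485 bar yaw -0.24265400922127614
bar mask ((485.9601135253906, -268.61590576171875), (22.418376922607422, 119.08124542236328), 77.05097198486328)
[[578.0, -118.8, 50.0], [468.8, -90.2, 50.0], [503.1, -446.9, 50.0], [395.9, -423.2, 50.0]]
ends centre [ 486.45470954 -269.77116746   50.        ]
338.7698025892156 yaw 1.350900864242303
lid [ 533.27215697 -154.66556429   58.        ]
lid [ 493.24935792 -145.67028962   58.        ]
lid tri (array([ 493.61414611, -146.47386008,   51.10453602]), np.float64(0.6179098417520247)) (array([ 534.1622755 , -155.96275842,   49.06883742]), np.float64(0.4253643229922066))
mat (array([400.29066288, 120.63987953, -14.42281196]), np.float64(24.656316770924754))
mat (array([572.7085013 ,  85.73276054, -20.26562106]), np.float64(12.368702728288579))
mat (array([490.59545895, 497.99974784,   9.16544124]), np.float64(1.5699333154170365))
mat (array([644.99409388, 463.62120226,  17.1933334 ]), np.float64(18.210904646124384))
0.3
```

Call:
jog_arm(
  commands=[
    {"az": -0.73, "gripper": 0},
    {"dx": -0.58, "dy": -0.874},
    {"dx": -0.58, "dy": -0.874},
    {"dx": -0.58, "dy": -0.874},
    {"dx": -0.58, "dy": -0.874},
    {"dx": -0.58, "dy": -0.874},
    {"dx": -0.58, "dy": -0.874},
    {"dx": -0.58, "dy": -0.874},
    {"dx": -0.58, "dy": -0.874},
    {"dx": -0.58, "dy": -0.874},
  ],
  squeeze=50,
)

```text
schema error: expected keys dx, dy, dz, ax, ay, az, gripper
```

Call:
jog_arm(
  commands=[
    {"dx": -0.58, "dy": -0.874},
    {"dx": -0.58, "dy": -0.874},
    {"dx": -0.58, "dy": -0.874},
    {"dx": -0.58, "dy": -0.874},
    {"dx": -0.58, "dy": -0.874},
    {"dx": -0.58, "dy": -0.874},
    {"dx": -0.58, "dy": -0.874},
    {"dx": -0.58, "dy": -0.874},
    {"dx": -0.58, "dy": -0.874},
    {"dx": -0.58, "dy": -0.874},
  ],
)

```text
schema error: expected keys dx, dy, dz, ax, ay, az, gripper
```

Call:
jog_arm(
  commands=[
    {"dx": 0, "dy": 0, "dz": 0, "ax": 0, "ay": 0, "az": -0.73, "gripper": 0},
    {"dx": -0.58, "dy": -0.874, "dz": 0, "ax": 0, "ay": 0, "az": 0, "gripper": 0},
    {"dx": -0.58, "dy": -0.874, "dz": 0, "ax": 0, "ay": 0, "az": 0, "gripper": 0},
    {"dx": -0.58, "dy": -0.874, "dz": 0, "ax": 0, "ay": 0, "az": 0, "gripper": 0},
    {"dx": -0.58, "dy": -0.874, "dz": 0, "ax": 0, "ay": 0, "az": 0, "gripper": 0},
    {"dx": -0.58, "dy": -0.874, "dz": 0, "ax": 0, "ay": 0, "az": 0, "gripper": 0},
    {"dx": -0.58, "dy": -0.874, "dz": 0, "ax": 0, "ay": 0, "az": 0, "gripper": 0},
    {"dx": -0.58, "dy": -0.874, "dz": 0, "ax": 0, "ay": 0, "az": 0, "gripper": 0},
    {"dx": -0.58, "dy": -0.874, "dz": 0, "ax": 0, "ay": 0, "az": 0, "gripper": 0},
    {"dx": -0.58, "dy": -0.874, "dz": 0, "ax": 0, "ay": 0, "az": 0, "gripper": 0},
  ],
  squeeze=50,
)

```text
clock: 1.55
eef_pos: [323.7, 161.2, 213.6]
eef_rot: [3.141, 0.0, 2.915]
wrist_force: [0.2, 0.1, 0.5]
finger_gap: 94.1
finger_force: 0.0
```

Call:
jog_arm(
  commands=[
    {"dx": -0.58, "dy": -0.874, "dz": 0, "ax": 0, "ay": 0, "az": 0, "gripper": 0},
    {"dx": -0.58, "dy": -0.874, "dz": 0, "ax": 0, "ay": 0, "az": 0, "gripper": 0},
    {"dx": -0.58, "dy": -0.874, "dz": 0, "ax": 0, "ay": 0, "az": 0, "gripper": 0},
    {"dx": -0.58, "dy": -0.874, "dz": 0, "ax": 0, "ay": 0, "az": 0, "gripper": 0},
    {"dx": -0.58, "dy": -0.874, "dz": 0, "ax": 0, "ay": 0, "az": 0, "gripper": 0},
    {"dx": -0.58, "dy": -0.874, "dz": 0, "ax": 0, "ay": 0, "az": 0, "gripper": 0},
    {"dx": -0.58, "dy": -0.874, "dz": 0, "ax": 0, "ay": 0, "az": 0, "gripper": 0},
    {"dx": -0.58, "dy": -0.874, "dz": 0, "ax": 0, "ay": 0, "az": 0, "gripper": 0},
    {"dx": -0.58, "dy": -0.874, "dz": 0, "ax": 0, "ay": 0, "az": 0, "gripper": 0},
    {"dx": -0.58, "dy": -0.874, "dz": 0, "ax": 0, "ay": 0, "az": 0, "gripper": 0},
  ],
)

```text
clock: 2.8
eef_pos: [471.3, -231.7, 213.4]
eef_rot: [-3.142, 0.0, 2.915]
wrist_force: [0.0, 1.1, 0.4]
finger_gap: 93.7
finger_force: 0.0
```

Call:
jog_arm(
  commands=[
    {"dx": -0.575, "dy": -0.835, "dz": 0, "ax": 0, "ay": 0, "az": 0, "gripper": 0},
    {"dx": 0, "dy": 0, "dz": 0.5, "ax": 0, "ay": 0, "az": 0, "gripper": 0},
    {"dx": 0, "dy": 0, "dz": 0.5, "ax": 0, "ay": 0, "az": 0, "gripper": 0},
    {"dx": 0, "dy": 0, "dz": 0.5, "ax": 0, "ay": 0, "az": 0, "gripper": 0},
    {"dx": 0, "dy": 0, "dz": 0.5, "ax": 0, "ay": 0, "az": 0, "gripper": 0},
    {"dx": 0, "dy": 0, "dz": 0.5, "ax": 0, "ay": 0, "az": 0, "gripper": 0},
    {"dx": 0, "dy": 0, "dz": 0.35, "ax": 0, "ay": 0, "az": 0, "gripper": 0},
    {"dx": 0, "dy": 0, "dz": 0.15, "ax": 0, "ay": 0, "az": 0, "gripper": 0},
    {"dx": 0, "dy": 0, "dz": 0, "ax": 0, "ay": 0, "az": 0, "gripper": 0},
  ],
  squeeze=20,
)

```text
clock: 3.92
eef_pos: [486.0, -268.0, 93.5]
eef_rot: [3.142, -0.0, 2.915]
wrist_force: [-0.0, -0.1, 0.4]
finger_gap: 94.0
finger_force: 0.0
```

Run:
```python
from h import *
print(manip.read_state()["eef_pos"])
s=cams.camera("scene");t=cams.camera("top")
a=cv2.resize(s["image"][85:205,165:290],None,fx=3,fy=3,interpolation=cv2.INTER_CUBIC)
b=cv2.resize(t["image"][190:310,360:510],None,fx=2.8,fy=3,interpolation=cv2.INTER_CUBIC)
cv2.imwrite("pics/grasp.png",np.hstack([a,b])[:,:,::-1])
```

```text
[ 485.97968622 -268.04523162   93.52091393]
```

View pics/grasp.png

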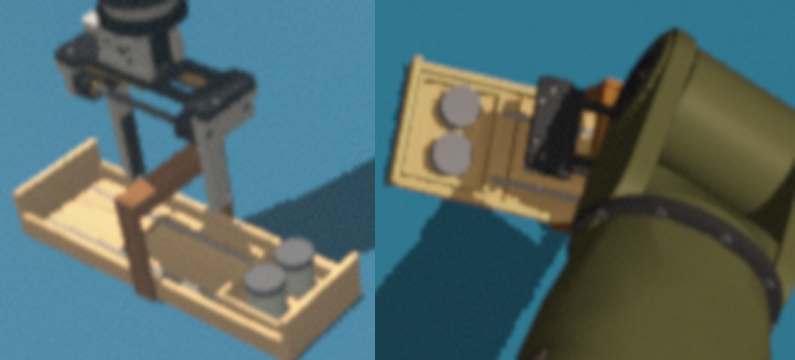

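Left half (scene): the fingers straddle the bar, with lids at crop (294,252) and (265,278). Right half (top): the arm hides the caddy's middle, so I'll track the near lid in the scene view.

Call:
jog_arm(
  commands=[
    {"dx": 0, "dy": 0, "dz": 0, "ax": 0, "ay": 0, "az": 0, "gripper": 1},
    {"dx": 0, "dy": 0, "dz": 0, "ax": 0, "ay": 0, "az": 0, "gripper": 1},
    {"dx": 0, "dy": 0, "dz": 0, "ax": 0, "ay": 0, "az": 0, "gripper": 1},
    {"dx": 0, "dy": 0, "dz": 0, "ax": 0, "ay": 0, "az": 0, "gripper": 1},
    {"dx": 0, "dy": 0, "dz": 0, "ax": 0, "ay": 0, "az": 0, "gripper": 1},
    {"dx": 0, "dy": 0, "dz": 0, "ax": 0, "ay": 0, "az": 0, "gripper": 1},
  ],
  squeeze=60,
)

```text
clock: 4.78
eef_pos: [485.9, -268.0, 93.4]
eef_rot: [-3.142, -0.0, 2.915]
wrist_force: [0.4, 1.0, 0.5]
finger_gap: 37.6
finger_force: 0.0
```

```bash
cat >> h.py <<'E'
from scipy.spatial.transform import Rotation
S0=0.0
def caddy():
    st=manip.read_state();R=Rotation.from_euler("xyz",st["eef_rot"]).as_matrix()
    return st,np.c_[R[:,1],R[:,0],-R[:,2]],st["eef_pos"]-11*R[:,2]   # time etc, axes, handle point
def lid(c,A,H,dbg=False):
    """near lid's x,y in the caddy frame: grey pixels cast on the lids' plane (47 mm under the handle)"""
    n=A[:,2];P0=H-47*n;M=c["world_to_cam"];R=M[:3,:3];o=-R.T@M[:3,3]
    v,u=np.mgrid[0:400,0:640]
    d=np.stack([(u-c["cx"])/c["fx"],(v-c["cy"])/c["fy"],np.ones(u.shape)],-1)@R
    t=((P0-o)@n)/(d@n);Q=(o+d*t[...,None]-P0)@A
    hsv=cv2.cvtColor(c["image"],cv2.COLOR_RGB2HSV)
    roi=(abs(Q[...,0]-30)<130)&(abs(Q[...,1]+21)<21)
    m=(roi&(hsv[...,1]<60)&(hsv[...,2]>75)).astype(np.uint8)
    if dbg: return Q,hsv,m
    k,l,stt,cen=cv2.connectedComponentsWithStats(m,connectivity=4)
    if k<2: return None
    i=1+np.argmax(stt[1:,4]);w=Q[l==i]
    return np.r_[w[:,:2].mean(0),len(w),w[:,0].min(),w[:,0].max()]
E
python3 - <<'E'
from h import *
st,A,H=caddy();print(st["finger_gap"],st["eef_pos"],H)
c=cams.camera("scene")
Q,hsv,m=lid(c,A,H,True)
p=proj(c,H-47*A[:,2]+120*A[:,0]-20*A[:,1]);print(p)
x,y=p.astype(int)
print(hsv[y-5:y+13:2,x-9:x+10:2,1]);print(hsv[y-5:y+13:2,x-9:x+10:2,2])
print(lid(c,A,H))
z=cv2.resize(c["image"][85:205,165:290],None,fx=4,fy=4)[:,:,::-1].copy();mm=cv2.resize(m[85:205,165:290],None,fx=4,fy=4,interpolation=0)
z[mm>0]=(0,0,255);cv2.imwrite("pics/mask.png",z)
E
```

```text
37.55920959859717 [ 485.91618118 -268.02032058   93.43906569] [ 485.91658226 -268.02004138  104.43906568]
[253.17499658 175.01400018]
[[46 48 72 93 96 82 35  9  4  4]
 [85 71 59 70 56 49 36  2  4  0]
 [89 86 48 13  7  6  6  2  6  6]
 [87 61 11  7  6  4  5  2 13 18]
 [84 40  7  4  6  6  2  2  9 17]
 [79 60  4  6  4  6  0  5 14 19]
 [79 74  5  0  8  8  6  6 16 21]
 [88 78 24 16 10 10  9 14 69 92]
 [96 95 50 19 17 19 21 16 63 91]]
[[111 111 127 164 168 124 115 139 137 139]
 [135 125 116 132 128 124 106 106 127 127]
 [137 137 123 138 138 136 133 116  88  89]
 [135 134 138 141 139 139 141 137 119 116]
 [124 122 140 138 139 138 137 130 109 121]
 [120 110 119 134 137 136 122  94 106 119]
 [119 120  95  93  98  96  83  90 110 121]
 [148 127 115 110 106 105 109 109 148 209]
 [202 196 144 123 122 124 122 113 137 240]]
[133.9825979  -21.59427825 199.         105.2234841  159.91215245]
```

View pics/mask.png

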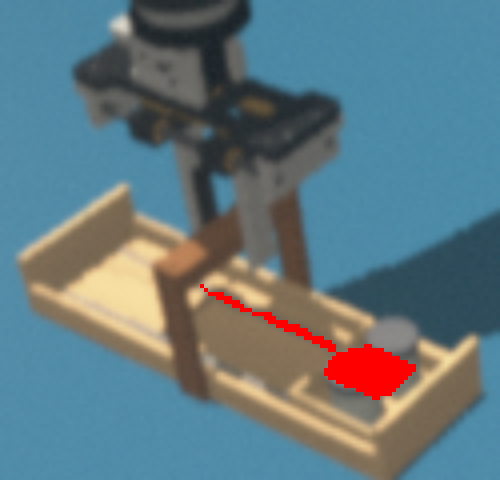

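The mask (red) covers the near lid at crop (370,370), with a thin tail along the runner. I'll tighten the saturation, finish closing and lift.

```bash
python3 - <<'E'
s=open("h.py").read()
a=s.index("    roi=");b=s.index("    if dbg")
s=s[:a]+'''    g=(abs(Q[...,0]-20)<140)&(abs(Q[...,1]+20)<20)&(hsv[...,1]<22)&(hsv[...,2]>50)
    m=(g&(hsv[...,2]>.87*np.percentile(hsv[...,2][g],85))).astype(np.uint8)
    m=cv2.morphologyEx(m,cv2.MORPH_OPEN,np.ones((3,3)))
'''+s[b:]
s+='''
def track(n=3):
    r=[]
    for _ in range(n):
        st,A,H=caddy();c=cams.camera("scene");r.append(np.r_[st["clock"],lid(c,A,H)])
        slope=-A[2,0]
    r=np.array(r);np.set_printoptions(suppress=True,precision=2)
    print(r);print("slope down +x",round(float(slope),4),"roll",round(float(A[2,1]),4),"tcp",st["eef_pos"],"gap",st["finger_gap"],"F",st["finger_force"],"W",st["wrist_force"])
    return r,slope
'''
open("h.py","w").write(s)
E
python3 -c "from h import *;track(2)"
```

```text
[[  4.83 124.56 -25.87  67.   108.22 139.1 ]
 [  4.88 124.16 -25.06  71.   108.2  139.08]]
slope down +x -0.0 roll 0.0 tcp [ 485.93 -268.01   93.43] gap 29.354420301192338 F 0.0 W [-0.25  0.56 -0.31]
```

Call:
jog_arm(
  commands=[
    {"dx": 0, "dy": 0, "dz": 0, "ax": 0, "ay": 0, "az": 0, "gripper": 1},
    {"dx": 0, "dy": 0, "dz": 0, "ax": 0, "ay": 0, "az": 0, "gripper": 1},
    {"dx": 0, "dy": 0, "dz": 0, "ax": 0, "ay": 0, "az": 0, "gripper": 1},
    {"dx": 0, "dy": 0, "dz": 0, "ax": 0, "ay": 0, "az": 0, "gripper": 1},
  ],
  squeeze=60,
)

```text
clock: 5.42
eef_pos: [485.9, -268.2, 93.4]
eef_rot: [-3.141, -0.0, 2.915]
wrist_force: [-1.3, -3.1, -0.8]
finger_gap: 23.7
finger_force: 60.0
```

Call:
jog_arm(
  commands=[
    {"dx": 0, "dy": 0, "dz": -0.1, "ax": 0, "ay": 0, "az": 0, "gripper": 1},
    {"dx": 0, "dy": 0, "dz": -0.2, "ax": 0, "ay": 0, "az": 0, "gripper": 1},
    {"dx": 0, "dy": 0, "dz": -0.3, "ax": 0, "ay": 0, "az": 0, "gripper": 1},
    {"dx": 0, "dy": 0, "dz": -0.35, "ax": 0, "ay": 0, "az": 0, "gripper": 1},
    {"dx": 0, "dy": 0, "dz": -0.35, "ax": 0, "ay": 0, "az": 0, "gripper": 1},
    {"dx": 0, "dy": 0, "dz": -0.35, "ax": 0, "ay": 0, "az": 0, "gripper": 1},
    {"dx": 0, "dy": 0, "dz": -0.3, "ax": 0, "ay": 0, "az": 0, "gripper": 1},
    {"dx": 0, "dy": 0, "dz": -0.2, "ax": 0, "ay": 0, "az": 0, "gripper": 1},
    {"dx": 0, "dy": 0, "dz": -0.1, "ax": 0, "ay": 0, "az": 0, "gripper": 1},
    {"dx": 0, "dy": 0, "dz": 0, "ax": 0, "ay": 0, "az": 0, "gripper": 1},
  ],
  squeeze=60,
)

```text
clock: 6.68
eef_pos: [485.9, -268.0, 183.4]
eef_rot: [-3.142, -0.0, 2.915]
wrist_force: [-0.1, -0.1, -5.8]
finger_gap: 23.6
finger_force: 60.0
```

Run:
```python
from h import *
track(3)
c=cams.camera("scene");t=cams.camera("top")
a=cv2.resize(c["image"][50:200,165:290],None,fx=3.2,fy=3.2,interpolation=cv2.INTER_CUBIC)
b=cv2.resize(t["image"][185:335,360:485],None,fx=3.2,fy=3.2,interpolation=cv2.INTER_CUBIC)
cv2.imwrite("pics/lift.png",np.hstack([a,b])[:,:,::-1])
```

```text
[[  6.67 126.75 -26.36  75.   108.81 141.64]
 [  6.72 126.96 -26.29  73.   111.23 141.4 ]
 [  6.78 126.33 -26.14  75.   108.37 141.23]]
slope down +x -0.0002 roll 0.0007 tcp [ 485.79 -267.92  183.  ] gap 23.57411345245685 F 59.99689042568207 W [ 0.09 -0.01 -6.31]
```

View pics/lift.png

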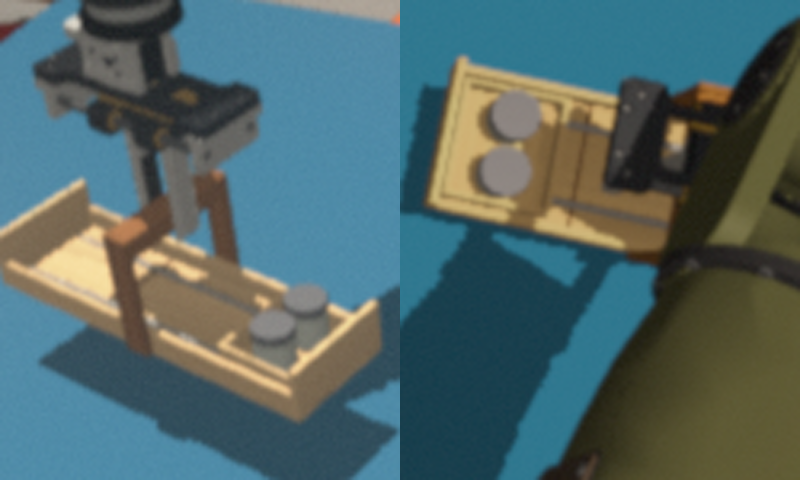

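The caddy hangs level and clear: lids at scene crop (272,325) and (305,297), with the tray still at the +x end. Now the first gentle tilt towards −x.

Call:
jog_arm(
  commands=[
    {"dx": 0, "dy": 0, "dz": 0, "ax": -0.05, "ay": 0, "az": 0, "gripper": 1},
    {"dx": 0, "dy": 0, "dz": 0, "ax": -0.06, "ay": 0, "az": 0, "gripper": 1},
    {"dx": 0, "dy": 0, "dz": 0, "ax": -0.06, "ay": 0, "az": 0, "gripper": 1},
    {"dx": 0, "dy": 0, "dz": 0, "ax": -0.04, "ay": 0, "az": 0, "gripper": 1},
    {"dx": 0, "dy": 0, "dz": 0, "ax": 0, "ay": 0, "az": 0, "gripper": 1},
    {"dx": 0, "dy": 0, "dz": 0, "ax": 0, "ay": 0, "az": 0, "gripper": 1},
  ],
)

```text
clock: 7.68
eef_pos: [485.9, -268.0, 183.5]
eef_rot: [3.105, 0.0, 2.915]
wrist_force: [0.7, -0.1, -5.8]
finger_gap: 23.5
finger_force: 60.0
```

```bash
cat >> h.py <<'E'
import json,os
def look(n=3):
    r,sl=track(n);x=r[:,1]-6.5;r[:,1]=x+1.7*(1-np.clip(x/120,-1,1)**2)
    L=json.load(open("log.json")) if os.path.exists("log.json") else []
    L+=[[a[0]+0.0,a[1],float(sl)] for a in r.tolist()];json.dump(L,open("log.json","w"))
    print("s",r[:,1].round(1),"mean",r[:,1].mean().round(2),"thr",round(-r[:,1].mean()/4000,4))
    print([[round(a,3) for a in l] for l in L[-9:]])
E
python3 -c "from h import *;look(3)"
```

```text
[[  7.67 126.   -26.48  71.   109.24 141.64]
 [  7.72 125.35 -26.28  74.   108.61 141.58]
 [  7.78 125.35 -26.46  75.   108.62 141.59]]
slope down +x -0.0366 roll 0.0 tcp [ 485.93 -267.99  183.45] gap 23.667061541307696 F 59.997074604034424 W [-1.39  1.01 -6.88]
s [119.5 118.9 118.9] mean 119.09 thr -0.0298
[[7.675, 119.511, -0.037], [7.725, 118.878, -0.037], [7.775, 118.879, -0.037]]
```

Call:
jog_arm(
  commands=[
    {"dx": 0, "dy": 0, "dz": 0, "ax": -0.025, "ay": 0, "az": 0, "gripper": 1},
    {"dx": 0, "dy": 0, "dz": 0, "ax": 0, "ay": 0, "az": 0, "gripper": 1},
    {"dx": 0, "dy": 0, "dz": 0, "ax": 0, "ay": 0, "az": 0, "gripper": 1},
    {"dx": 0, "dy": 0, "dz": 0, "ax": 0, "ay": 0, "az": 0, "gripper": 1},
  ],
)

```text
clock: 8.32
eef_pos: [485.9, -268.0, 183.4]
eef_rot: [3.101, -0.0, 2.915]
wrist_force: [-0.2, -1.3, -6.7]
finger_gap: 23.3
finger_force: 60.0
```

```bash
python3 -c "from h import *;look(3)"
```

```text
[[  8.32 118.08 -25.87  69.   103.92 133.26]
 [  8.38 116.65 -25.93  64.   103.34 130.57]
 [  8.43 115.52 -26.33  60.   101.08 128.85]]
slope down +x -0.041 roll 0.0 tcp [ 485.92 -268.    183.43] gap 23.526438305906122 F 59.99684929847717 W [ 0.66  0.92 -6.87]
s [111.8 110.4 109.3] mean 110.51 thr -0.0276
[[7.675, 119.511, -0.037], [7.725, 118.878, -0.037], [7.775, 118.879, -0.037], [8.325, 111.811, -0.041], [8.375, 110.416, -0.041], [8.425, 109.316, -0.041]]
```

```bash
cat > plan.py <<'E'
import sys,numpy as np
from scipy.interpolate import BPoly
def plan(s,v,a,th,T,off=0.002,goal=0.,fr=.004,n=8):
    """quintic to the goal; the slope for it, row by row, friction and offset (felt slope - tool's) allowed for"""
    p=BPoly.from_derivatives([0,T],[[s,v,a],[goal,0,0]])
    t=np.arange(n)*.125+.0625;sg=np.sign(v or goal-s)
    for k in t:
        S,A=float(p(k)),float(p(k,2));w=A/9.81-S/4+fr*sg-off*S/.12
        print(f"t{k+.0625:.3f} s{float(p(k+.0625))*1e3:6.1f} v{float(p(k+.0625,1))*1e3:6.1f} th{w:.4f} ax{(w-th)/.174533:+.3f}");th=w
if __name__=="__main__":
    plan(*map(float,sys.argv[1:]))
E
python3 plan.py .1088 -.028 -.05 -.041 3.5
```

```text
t0.125 s 104.9 v -33.8 th-0.0372 ax+0.022
t0.250 s 100.4 v -38.7 th-0.0354 ax+0.011
t0.375 s  95.3 v -42.7 th-0.0334 ax+0.011
t0.500 s  89.7 v -45.9 th-0.0313 ax+0.012
t0.625 s  83.8 v -48.3 th-0.0291 ax+0.013
t0.750 s  77.7 v -50.0 th-0.0269 ax+0.013
t0.875 s  71.4 v -50.9 th-0.0246 ax+0.013
t1.000 s  65.0 v -51.1 th-0.0224 ax+0.013
```

Call:
jog_arm(
  commands=[
    {"dx": 0, "dy": 0, "dz": 0, "ax": 0.02, "ay": 0, "az": 0, "gripper": 1},
    {"dx": 0, "dy": 0, "dz": 0, "ax": 0.012, "ay": 0, "az": 0, "gripper": 1},
    {"dx": 0, "dy": 0, "dz": 0, "ax": 0.012, "ay": 0, "az": 0, "gripper": 1},
    {"dx": 0, "dy": 0, "dz": 0, "ax": 0.012, "ay": 0, "az": 0, "gripper": 1},
  ],
)

```text
clock: 8.98
eef_pos: [485.9, -268.0, 183.5]
eef_rot: [3.11, 0.0, 2.915]
wrist_force: [1.2, 0.0, -6.7]
finger_gap: 23.2
finger_force: 60.0
```

```bash
python3 -c "from h import *;look(3)"
```

```text
[[  8.97 119.68 -17.99  63.   102.09 134.06]
 [  9.03 117.63 -18.66  72.    99.84 131.85]
 [  9.07 112.17 -17.84  55.    94.72 125.91]]
slope down +x -0.0312 roll 0.0 tcp [ 485.92 -267.98  183.43] gap 23.372943528995155 F 59.99704957008362 W [ 0.65 -0.07 -5.64]
s [113.4 111.4 106. ] mean 110.26 thr -0.0276
[[7.675, 119.511, -0.037], [7.725, 118.878, -0.037], [7.775, 118.879, -0.037], [8.325, 111.811, -0.041], [8.375, 110.416, -0.041], [8.425, 109.316, -0.041], [8.975, 113.37, -0.031], [9.025, 111.372, -0.031], [9.075, 106.049, -0.031]]
```

Run:
```python
from h import *
st,A,H=caddy();c=cams.camera("scene");np.savez("last.npz",im=c["image"],A=A,H=H)
Q,hsv,m=lid(c,A,H,True);print(st["clock"])
z=cv2.resize(c["image"][70:190,170:290],None,fx=5,fy=5,interpolation=cv2.INTER_CUBIC)[:,:,::-1].copy()
for x in range(0,140,20):
  for y in (-26,):
    p=(proj(c,H-47*A[:,2]+(x+6)*A[:,0]+y*A[:,1])-[170,70]+.5)*5;cv2.circle(z,tuple(int(k) for k in p),2,(0,0,255),-1)
cv2.imwrite("pics/t1.png",z)
```

```text
9.125
```

View pics/t1.png

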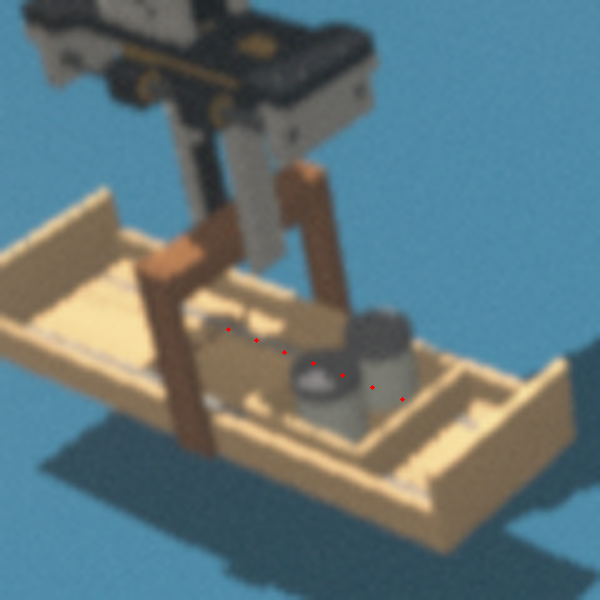

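The picture shows the near lid, now in the gripper's shadow and dark, centred at crop (326,372). Against the dotted scale that is s ≈ 70 mm. The tracker must accept the dark lid, so I'll fix it on this saved frame.

```bash
python3 - <<'E'
import numpy as np,cv2
d=np.load("last.npz");hsv=cv2.cvtColor(d["im"],cv2.COLOR_RGB2HSV)
r=slice(134,158,1);c=slice(222,256,2)
for k in range(3): print(hsv[134:158:2,222:256:2,k])
E
python3 plan.py .070 -.08 -.06 -.0312 1.9 0 0 .002 8
```

```text
[[ 20  18  16  16  16  17  17  17  16   0 120 100 105 100 101 100 100]
 [ 17  17  16  17  17  18  17  16  18   0  30  75 105 105 105  99 100]
 [ 16  21  17  16  17  17  16  16  17 120 120 105  90 120 120  20  56]
 [ 17  16  19  17  17  15  16  19  20  75   0  60  60 105  45  21  17]
 [ 16  16  17  17  10  90 105 150  90  90  30  35  30  30  34  25  17]
 [ 17  17  17  18   0 170  10  90 120  90  35  33  30  33  34  27  17]
 [ 16  16  17  18  15  10   8  15  90  90  40  30  33  30  34  30  17]
 [ 17  16  17  16   0   0  30 150   0  30  34  36  33  33  30  22  17]
 [ 18  17  17  17  30  30  30  40  30  26  26  30  30  30  22  17  17]
 [ 18  17  17  17  25  33  30  30  33  34  27  20  18  18  18  18  17]
 [ 16  17  17  18  18  21  25  33  33  33  21  17  16  17  17  18  18]
 [ 18  16  17  17  17  17  18  19  23  30  28  18  17  17  17  15  18]]
[[ 94 100 100  90  88  90  90  91  82   3  10  10  13   9  25 113 138]
 [ 96 100  95  91  88  92  90  84  68   0   3   7   7   7  14  98 131]
 [ 53  44  59  75  87  88  84  84  70   3   3   7   3   3   3  35  11]
 [ 91  82  63  38  48  45  32  24 
[... 1091 characters left out ...]
16 104 128]
 [145 127 121 107  87  95  95  84  77  89 105 121 123 120 116 115 187]
 [179 129 120 116 104  99  93  99 109 110 107 120 122 119 126 181 204]
 [197 153 135 136 117 122 121 120 120 112 103 123 128 147 205 176 128]
 [145 140 158 200 193 144 126 121 118 114 108 129 153 218 176 123 121]
 [224 179 153 149 179 193 204 172 131 115 112 177 192 156 125 117 118]]
t0.125 s  59.7 v -84.1 th-0.0215 ax+0.055
t0.250 s  49.2 v -82.6 th-0.0143 ax+0.041
t0.375 s  39.2 v -76.8 th-0.0083 ax+0.034
t0.500 s  30.1 v -68.3 th-0.0036 ax+0.027
t0.625 s  22.2 v -58.1 th-0.0001 ax+0.020
t0.750 s  15.6 v -47.3 th0.0022 ax+0.013
t0.875 s  10.4 v -36.6 th0.0035 ax+0.008
t1.000 s   6.4 v -26.7 th0.0040 ax+0.003
```

```bash
python3 - <<'E'
s=open("h.py").read()
a=s.index("    g=(abs");b=s.index("    if dbg")
s=s[:a]+'''    sat=cv2.medianBlur(hsv[...,1],3)
    m=((abs(Q[...,0]-20)<140)&(abs(Q[...,1]+26)<20)&(sat<13)&(hsv[...,2]>50)).astype(np.uint8)
    m=cv2.morphologyEx(m,cv2.MORPH_OPEN,np.ones((3,3)))
'''+s[b:]
s=s.replace('''c=cams.camera("scene");r.append''','''c=cams.camera("scene");np.savez("last.npz",im=c["image"],A=A,H=H);r.append''')
open("h.py","w").write(s)
E
python3 - <<'E'
from h import *
d=np.load("last.npz");c=cams.camera("scene");c2=dict(c,image=d["im"])
print(lid(c2,d["A"],d["H"]))
E
```

```text
[ 79.51310664 -28.64554066 103.          59.56889461  98.29141585]
```

Call:
jog_arm(
  commands=[
    {"dx": 0, "dy": 0, "dz": 0, "ax": 0.065, "ay": 0, "az": 0, "gripper": 1},
    {"dx": 0, "dy": 0, "dz": 0, "ax": 0.045, "ay": 0, "az": 0, "gripper": 1},
    {"dx": 0, "dy": 0, "dz": 0, "ax": 0.03, "ay": 0, "az": 0, "gripper": 1},
  ],
)

```text
clock: 9.6
eef_pos: [485.9, -267.9, 183.5]
eef_rot: [3.135, 0.0, 2.915]
wrist_force: [0.4, -0.3, -7.4]
finger_gap: 23.8
finger_force: 60.0
```

```bash
python3 -c "from h import *;look(2)"
```

```text
[[  9.6   43.85 -28.17  96.    25.53  60.97]
 [  9.65  39.13 -28.24  99.    20.24  57.37]]
slope down +x -0.0062 roll -0.0 tcp [ 485.96 -267.9   183.48] gap 23.661345541553796 F 59.99695837497711 W [ 1.17 -0.89 -5.52]
s [38.9 34.2] mean 36.54 thr -0.0091
[[7.775, 118.879, -0.037], [8.325, 111.811, -0.041], [8.375, 110.416, -0.041], [8.425, 109.316, -0.041], [8.975, 113.37, -0.031], [9.025, 111.372, -0.031], [9.075, 106.049, -0.031], [9.6, 38.888, -0.006], [9.65, 34.201, -0.006]]
```

Call:
jog_arm(
  commands=[
    {"dx": 0, "dy": 0, "dz": 0, "ax": 0.07, "ay": 0, "az": 0, "gripper": 1},
    {"dx": 0, "dy": 0, "dz": 0, "ax": 0.01, "ay": 0, "az": 0, "gripper": 1},
    {"dx": 0, "dy": 0, "dz": 0, "ax": 0, "ay": 0, "az": 0, "gripper": 1},
  ],
)

```text
clock: 10.07
eef_pos: [485.9, -268.0, 183.5]
eef_rot: [-3.134, 0.0, 2.915]
wrist_force: [0.0, 0.4, -5.5]
finger_gap: 23.7
finger_force: 60.0
```

```bash
python3 -c "from h import *;look(2)"
```

```text
[[ 10.07  19.25 -28.45  97.     0.22  38.96]
 [ 10.12  18.46 -28.95  99.    -1.09  36.83]]
slope down +x 0.0071 roll -0.0 tcp [ 485.93 -268.03  183.46] gap 23.225814566252176 F 59.99690294265747 W [ 0.2   0.42 -6.54]
s [14.4 13.6] mean 14.04 thr -0.0035
[[8.375, 110.416, -0.041], [8.425, 109.316, -0.041], [8.975, 113.37, -0.031], [9.025, 111.372, -0.031], [9.075, 106.049, -0.031], [9.6, 38.888, -0.006], [9.65, 34.201, -0.006], [10.075, 14.432, 0.007], [10.125, 13.645, 0.007]]
```

Call:
jog_arm(
  commands=[
    {"dx": 0, "dy": 0, "dz": 0, "ax": -0.065, "ay": 0, "az": 0, "gripper": 1},
    {"dx": 0, "dy": 0, "dz": 0, "ax": 0, "ay": 0, "az": 0, "gripper": 1},
    {"dx": 0, "dy": 0, "dz": 0, "ax": 0, "ay": 0, "az": 0, "gripper": 1},
  ],
)

```text
clock: 10.55
eef_pos: [485.9, -268.1, 183.4]
eef_rot: [3.137, -0.0, 2.915]
wrist_force: [-0.7, 0.6, -5.7]
finger_gap: 23.8
finger_force: 60.0
```

```bash
python3 -c "from h import *;look(2)"
```

```text
[[ 10.55  17.36 -28.39  96.    -2.35  36.9 ]
 [ 10.6   17.02 -28.56  93.    -2.39  36.1 ]]
slope down +x -0.0042 roll -0.0 tcp [ 485.92 -268.04  183.44] gap 23.489019951265547 F 59.99699950218201 W [-0.09  0.16 -7.4 ]
s [12.5 12.2] mean 12.38 thr -0.0031
[[8.975, 113.37, -0.031], [9.025, 111.372, -0.031], [9.075, 106.049, -0.031], [9.6, 38.888, -0.006], [9.65, 34.201, -0.006], [10.075, 14.432, 0.007], [10.125, 13.645, 0.007], [10.55, 12.55, -0.004], [10.6, 12.21, -0.004]]
```

Run:
```python
from h import *
c=cams.camera("scene");np.savez("last2.npz",im=c["image"])
st,A,H=caddy()
im=np.full((400,640,3),[60,120,160],np.uint8)
p=cv2.imread("pics/lift.png")[:,:400,::-1];im[50:200,165:290]=cv2.resize(p,(125,150),interpolation=cv2.INTER_AREA)
y=2.9150;x_c=np.array([np.sin(y),-np.cos(y),0]);A0=np.c_[x_c,[np.cos(y),np.sin(y),0],[0,0,1]]
print("stop",lid(dict(c,image=im),A0,np.array([485.85,-267.95,194.3])))
print("now",st["clock"],lid(c,A,H), [round(-float(A[2,0]),4)])
```

```text
stop [132.72141432 -28.66571436 115.         113.50140508 151.23064766]
now 10.7 [ 18.29336251 -28.05423643  92.          -0.15400329  36.83302912] [-0.0042]
```

Call:
jog_arm(
  commands=[
    {"dx": 0, "dy": 0, "dz": 0, "ax": 0.016, "ay": 0, "az": 0, "gripper": 1},
    {"dx": 0, "dy": 0, "dz": 0, "ax": 0, "ay": 0, "az": 0, "gripper": 1},
    {"dx": 0, "dy": 0, "dz": 0, "ax": 0, "ay": 0, "az": 0, "gripper": 1},
    {"dx": 0, "dy": 0, "dz": 0, "ax": 0, "ay": 0, "az": 0, "gripper": 1},
    {"dx": 0, "dy": 0, "dz": 0, "ax": 0, "ay": 0, "az": 0, "gripper": 1},
    {"dx": 0, "dy": 0, "dz": 0, "ax": 0, "ay": 0, "az": 0, "gripper": 1},
    {"dx": 0, "dy": 0, "dz": 0, "ax": 0, "ay": 0, "az": 0, "gripper": 1},
    {"dx": 0, "dy": 0, "dz": 0, "ax": 0, "ay": 0, "az": 0, "gripper": 1},
  ],
)

```text
clock: 11.7
eef_pos: [485.9, -268.0, 183.5]
eef_rot: [3.14, -0.0, 2.915]
wrist_force: [0.5, 0.4, -6.9]
finger_gap: 23.9
finger_force: 60.0
```

```bash
sed -i 's/r\[:,1\]-6.5/r[:,1]-12.7/' h.py
python3 - <<'E'
from h import *
look(2)
s=cams.camera("scene");t=cams.camera("top")
# mat corners again: heights from two views
def corners(c,lo):
    hsv=cv2.cvtColor(c["image"],cv2.COLOR_RGB2HSV);m=cv2.inRange(hsv,(5,80,60),(25,255,255))
    k=np.zeros_like(m);a,b,e,f=lo;k[a:b,e:f]=m[a:b,e:f];k=cv2.morphologyEx(k,cv2.MORPH_CLOSE,np.ones((7,7)))
    q=max(cv2.findContours(k,0,1)[0],key=cv2.contourArea);W=np.array([plane(c,p[0]+0.,3)[:2] for p in q],np.float32)
    r=cv2.minAreaRect(W);print(r);B=cv2.boxPoints(r);B=B[np.argsort(np.arctan2(*(B-B.mean(0)).T))]
    return [proj(c,np.r_[b,3]) for b in B]
for a,b in zip(corners(s,(183,290,328,512)),corners(t,(175,300,125,320))): p,e=tri(s,a,t,b);print(p,e)
E
```

```text
[[ 11.7   17.42 -28.56  95.    -2.3   36.83]
 [ 11.75  17.55 -28.43  96.    -2.26  36.87]]
slope down +x -0.0014 roll -0.0001 tcp [ 485.94 -268.03  183.48] gap 23.549443998093476 F 59.99701738357544 W [ 0.22 -0.22 -7.  ]
s [6.4 6.6] mean 6.49 thr -0.0016
[[9.075, 106.049, -0.031], [9.6, 38.888, -0.006], [9.65, 34.201, -0.006], [10.075, 14.432, 0.007], [10.125, 13.645, 0.007], [10.55, 12.55, -0.004], [10.6, 12.21, -0.004], [11.7, 6.422, -0.001], [11.75, 6.551, -0.001]]
((532.75537109375, 292.67266845703125), (396.0896911621094, 167.51873779296875), 76.0531997680664)
((528.4768676757812, 291.73883056640625), (398.8860778808594, 169.06182861328125), 75.99181365966797)
[398.02 119.33  -2.34] 0.2648201018385913
[495.11 506.71  -0.84] 1.4020043555911024
[659.44 465.6    0.16] 0.7138914289782229
[562.62  78.54  -1.4 ] 1.106470104608029
```

Call:
jog_arm(
  commands=[
    {"dx": 0, "dy": 0, "dz": 0, "ax": 0, "ay": 0, "az": 0, "gripper": 1},
    {"dx": 0, "dy": 0, "dz": 0, "ax": 0, "ay": 0, "az": 0, "gripper": 1},
    {"dx": 0, "dy": 0, "dz": 0, "ax": 0, "ay": 0, "az": 0, "gripper": 1},
    {"dx": 0, "dy": 0, "dz": 0, "ax": 0, "ay": 0, "az": 0, "gripper": 1},
    {"dx": 0, "dy": 0, "dz": 0, "ax": 0, "ay": 0, "az": 0, "gripper": 1},
    {"dx": 0, "dy": 0, "dz": 0, "ax": 0, "ay": 0, "az": 0, "gripper": 1},
    {"dx": 0, "dy": 0, "dz": 0, "ax": 0, "ay": 0, "az": 0, "gripper": 1},
    {"dx": 0, "dy": 0, "dz": 0, "ax": 0, "ay": 0, "az": 0, "gripper": 1},
    {"dx": 0, "dy": 0, "dz": 0, "ax": 0, "ay": 0, "az": 0, "gripper": 1},
    {"dx": 0, "dy": 0, "dz": 0, "ax": 0, "ay": 0, "az": 0, "gripper": 1},
  ],
)

```text
clock: 13.15
eef_pos: [485.9, -268.0, 183.5]
eef_rot: [3.14, 0.0, 2.915]
wrist_force: [0.6, -0.2, -6.7]
finger_gap: 23.3
finger_force: 60.0
```

Call:
jog_arm(
  commands=[
    {"dx": 0, "dy": 0, "dz": 0, "ax": 0, "ay": 0, "az": 0, "gripper": 1},
    {"dx": 0, "dy": 0, "dz": 0, "ax": 0, "ay": 0, "az": 0, "gripper": 1},
    {"dx": 0, "dy": 0, "dz": 0, "ax": 0, "ay": 0, "az": 0, "gripper": 1},
    {"dx": 0, "dy": 0, "dz": 0, "ax": 0, "ay": 0, "az": 0, "gripper": 1},
    {"dx": 0.0007, "dy": 0.0045, "dz": 0, "ax": 0.007, "ay": 0, "az": 0, "gripper": 1},
    {"dx": 0.002, "dy": 0.0135, "dz": 0, "ax": 0.007, "ay": 0, "az": 0, "gripper": 1},
    {"dx": 0.0034, "dy": 0.0225, "dz": 0, "ax": 0, "ay": 0, "az": 0, "gripper": 1},
    {"dx": 0.0047, "dy": 0.0315, "dz": 0, "ax": 0, "ay": 0, "az": 0, "gripper": 1},
    {"dx": 0.006, "dy": 0.0405, "dz": 0, "ax": 0, "ay": 0, "az": 0, "gripper": 1},
    {"dx": 0.0074, "dy": 0.0495, "dz": 0, "ax": 0, "ay": 0, "az": 0, "gripper": 1},
  ],
)

```text
clock: 14.4
eef_pos: [486.5, -261.3, 183.4]
eef_rot: [-3.141, -0.0, 2.915]
wrist_force: [-0.1, 0.5, -6.9]
finger_gap: 23.8
finger_force: 60.0
```

```bash
python3 -c "from h import *;look(1)"
```

```text
[[ 14.4   17.23 -28.51  98.    -1.26  36.78]]
slope down +x 0.001 roll 0.0 tcp [ 486.45 -261.34  183.43] gap 23.820222580149867 F 59.99684929847717 W [-0.14  0.52 -6.92]
s [6.2] mean 6.22 thr -0.0016
[[9.6, 38.888, -0.006], [9.65, 34.201, -0.006], [10.075, 14.432, 0.007], [10.125, 13.645, 0.007], [10.55, 12.55, -0.004], [10.6, 12.21, -0.004], [11.7, 6.422, -0.001], [11.75, 6.551, -0.001], [14.4, 6.224, 0.001]]
```

Call:
jog_arm(
  commands=[
    {"dx": 0.0088, "dy": 0.0585, "dz": 0, "ax": 0, "ay": 0, "az": 0, "gripper": 1},
    {"dx": 0.01, "dy": 0.0675, "dz": 0, "ax": 0, "ay": 0, "az": 0, "gripper": 1},
    {"dx": 0.0115, "dy": 0.0765, "dz": 0, "ax": 0, "ay": 0, "az": 0, "gripper": 1},
    {"dx": 0.0128, "dy": 0.0855, "dz": 0, "ax": 0, "ay": 0, "az": 0, "gripper": 1},
    {"dx": 0.0142, "dy": 0.0945, "dz": 0, "ax": 0, "ay": 0, "az": 0, "gripper": 1},
    {"dx": 0.0155, "dy": 0.1035, "dz": 0, "ax": 0, "ay": 0, "az": 0, "gripper": 1},
    {"dx": 0.017, "dy": 0.1125, "dz": 0, "ax": 0, "ay": 0, "az": 0, "gripper": 1},
    {"dx": 0.0182, "dy": 0.1215, "dz": 0, "ax": 0, "ay": 0, "az": 0, "gripper": 1},
    {"dx": 0.0196, "dy": 0.1305, "dz": 0, "ax": 0, "ay": 0, "az": 0, "gripper": 1},
    {"dx": 0.021, "dy": 0.1395, "dz": 0, "ax": 0, "ay": 0, "az": 0, "gripper": 1},
  ],
)

```text
clock: 15.7
eef_pos: [489.6, -221.2, 183.4]
eef_rot: [-3.141, -0.0, 2.915]
wrist_force: [0.2, 0.6, -7.1]
finger_gap: 23.6
finger_force: 60.0
```

Call:
jog_arm(
  commands=[
    {"dx": 0.0223, "dy": 0.1485, "dz": 0, "ax": 0, "ay": 0, "az": 0, "gripper": 1},
    {"dx": 0.0236, "dy": 0.1575, "dz": 0, "ax": 0, "ay": 0, "az": 0, "gripper": 1},
    {"dx": 0.025, "dy": 0.1665, "dz": 0, "ax": 0, "ay": 0, "az": 0, "gripper": 1},
    {"dx": 0.0263, "dy": 0.1755, "dz": 0, "ax": 0, "ay": 0, "az": 0, "gripper": 1},
    {"dx": 0.0277, "dy": 0.1845, "dz": 0, "ax": 0, "ay": 0, "az": 0, "gripper": 1},
    {"dx": 0.029, "dy": 0.1935, "dz": 0, "ax": 0, "ay": 0, "az": 0, "gripper": 1},
    {"dx": 0.0304, "dy": 0.2025, "dz": 0, "ax": 0, "ay": 0, "az": 0, "gripper": 1},
    {"dx": 0.0317, "dy": 0.2115, "dz": 0, "ax": 0, "ay": 0, "az": 0, "gripper": 1},
    {"dx": 0.033, "dy": 0.2205, "dz": 0, "ax": 0, "ay": 0, "az": 0, "gripper": 1},
    {"dx": 0.0344, "dy": 0.2295, "dz": 0, "ax": 0, "ay": 0, "az": 0, "gripper": 1},
  ],
)

```text
clock: 16.95
eef_pos: [495.5, -144.7, 183.3]
eef_rot: [-3.141, 0.0, 2.915]
wrist_force: [0.0, 0.1, -6.3]
finger_gap: 23.4
finger_force: 60.0
```

Call:
jog_arm(
  commands=[
    {"dx": 0.0358, "dy": 0.2385, "dz": 0, "ax": -0.014, "ay": 0, "az": 0, "gripper": 1},
    {"dx": 0.0358, "dy": 0.2385, "dz": 0, "ax": -0.014, "ay": 0, "az": 0, "gripper": 1},
    {"dx": 0.0344, "dy": 0.2295, "dz": 0, "ax": 0, "ay": 0, "az": 0, "gripper": 1},
    {"dx": 0.033, "dy": 0.2205, "dz": 0, "ax": 0, "ay": 0, "az": 0, "gripper": 1},
    {"dx": 0.0317, "dy": 0.2115, "dz": 0, "ax": 0, "ay": 0, "az": 0, "gripper": 1},
    {"dx": 0.0304, "dy": 0.2025, "dz": 0, "ax": 0, "ay": 0, "az": 0, "gripper": 1},
    {"dx": 0.029, "dy": 0.1935, "dz": 0, "ax": 0, "ay": 0, "az": 0, "gripper": 1},
    {"dx": 0.0277, "dy": 0.1845, "dz": 0, "ax": 0, "ay": 0, "az": 0, "gripper": 1},
    {"dx": 0.0263, "dy": 0.1755, "dz": 0, "ax": 0, "ay": 0, "az": 0, "gripper": 1},
    {"dx": 0.025, "dy": 0.1665, "dz": 0, "ax": 0, "ay": 0, "az": 0, "gripper": 1},
  ],
)

```text
clock: 18.2
eef_pos: [502.0, -61.8, 183.6]
eef_rot: [3.138, 0.0, 2.915]
wrist_force: [0.2, 0.1, -5.6]
finger_gap: 23.2
finger_force: 60.0
```

Call:
jog_arm(
  commands=[
    {"dx": 0.0236, "dy": 0.1575, "dz": 0, "ax": 0, "ay": 0, "az": 0, "gripper": 1},
    {"dx": 0.0223, "dy": 0.1485, "dz": 0, "ax": 0, "ay": 0, "az": 0, "gripper": 1},
    {"dx": 0.021, "dy": 0.1395, "dz": 0, "ax": 0, "ay": 0, "az": 0, "gripper": 1},
    {"dx": 0.0196, "dy": 0.1305, "dz": 0, "ax": 0, "ay": 0, "az": 0, "gripper": 1},
    {"dx": 0.0182, "dy": 0.1215, "dz": 0, "ax": 0, "ay": 0, "az": 0, "gripper": 1},
    {"dx": 0.017, "dy": 0.1125, "dz": 0, "ax": 0, "ay": 0, "az": 0, "gripper": 1},
    {"dx": 0.0155, "dy": 0.1035, "dz": 0, "ax": 0, "ay": 0, "az": 0, "gripper": 1},
    {"dx": 0.0142, "dy": 0.0945, "dz": 0, "ax": 0, "ay": 0, "az": 0, "gripper": 1},
    {"dx": 0.0128, "dy": 0.0855, "dz": 0, "ax": 0, "ay": 0, "az": 0, "gripper": 1},
    {"dx": 0.0115, "dy": 0.0765, "dz": 0, "ax": 0, "ay": 0, "az": 0, "gripper": 1},
  ],
)

```text
clock: 19.45
eef_pos: [505.6, -14.8, 183.7]
eef_rot: [3.138, -0.0, 2.915]
wrist_force: [-0.1, 0.3, -5.9]
finger_gap: 23.5
finger_force: 60.0
```

Call:
jog_arm(
  commands=[
    {"dx": 0.01, "dy": 0.0675, "dz": 0, "ax": 0, "ay": 0, "az": 0, "gripper": 1},
    {"dx": 0.0088, "dy": 0.0585, "dz": 0, "ax": 0, "ay": 0, "az": 0, "gripper": 1},
    {"dx": 0.0074, "dy": 0.0495, "dz": 0, "ax": 0, "ay": 0, "az": 0, "gripper": 1},
    {"dx": 0.006, "dy": 0.0405, "dz": 0, "ax": 0, "ay": 0, "az": 0, "gripper": 1},
    {"dx": 0.0047, "dy": 0.0315, "dz": 0, "ax": 0, "ay": 0, "az": 0, "gripper": 1},
    {"dx": 0.0034, "dy": 0.0225, "dz": 0, "ax": 0, "ay": 0, "az": 0, "gripper": 1},
  ],
)

```text
clock: 20.2
eef_pos: [506.4, -4.1, 183.8]
eef_rot: [3.138, -0.0, 2.915]
wrist_force: [0.1, -0.5, -6.8]
finger_gap: 23.9
finger_force: 60.0
```

```bash
python3 -c "from h import *;look(1)"
```

```text
[[20.2 None]]
slope down +x -0.0038 roll 0.0 tcp [506.41  -4.13 183.78] gap 23.850091219085833 F 59.99701738357544 W [ 0.06 -0.48 -6.82]Traceback (most recent call last):
  File "<string>", line 1, in <module>
    from h import *;look(1)
                    ~~~~^^^
  File "h.py", line 45, in look
    r,sl=track(n);x=r[:,1]-12.7;r[:,1]=x+1.7*(1-np.clip(x/120,-1,1)**2)
                    ~~~~~~^~~~~
TypeError: unsupported operand type(s) for -: 'NoneType' and 'float'
```

Run:
```python
import numpy as np,cv2,json
from h import proj,cams
import h
c=cams.camera("scene");d=np.load("last.npz");A,H,im=d["A"],d["H"],d["im"]
json.dump({k:np.asarray(v).tolist() for k,v in c.items() if k!="image"},open("cal.json","w"))
o=proj(c,H-47*A[:,2]).astype(int);x0,y0=o[0]-60,o[1]-55
z=cv2.resize(im[y0:y0+115,x0:x0+130],None,fx=5,fy=5,interpolation=cv2.INTER_CUBIC)[:,:,::-1].copy()
for x in (-20,0,20,40,60):
    p=(proj(c,H-56*A[:,2]+x*A[:,0]-20*A[:,1])-[x0,y0]+.5)*5;cv2.circle(z,tuple(int(k) for k in p),2,(0,0,255),-1)
print(x0,y0,H);cv2.imwrite("pics/t2.png",z)
```

```text
248 100 [506.40046835  -4.17050165 194.77842478]
```

View pics/t2.png

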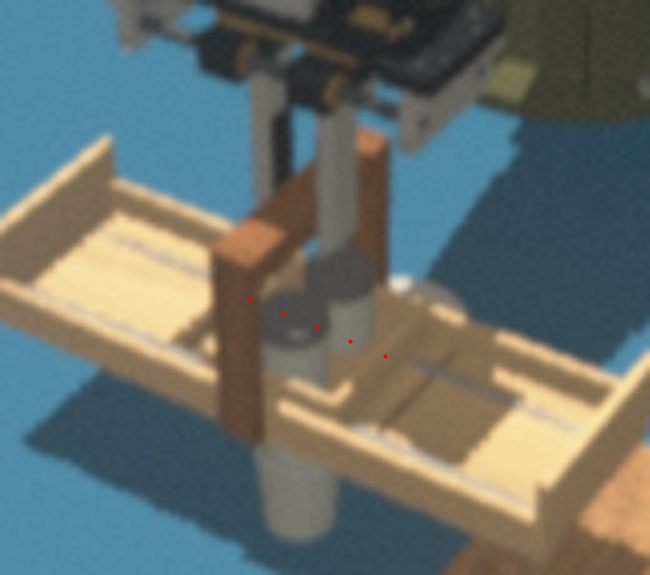

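The picture shows the near lid at crop (292,318), between the s=0 dot (283,313) and the s=20 dot (316,327), so s ≈ 5 mm. The tray is still balanced, with the cup below the caddy at (298,500). I'll fix the mask for this darker lid.

Run:
```python
s=open("h.py").read()
s=s.replace("(sat<13)&(hsv[...,2]>50)","(sat<SAT)&(hsv[...,2]>35)&(hsv[...,2]<VMAX)").replace("S0=0.0","SAT,VMAX=13,255")
s=s.replace("m=cv2.morphologyEx(m,cv2.MORPH_OPEN,np.ones((3,3)))\n    if dbg","m=cv2.morphologyEx(m,cv2.MORPH_OPEN,np.ones((2,2)))\n    if dbg")
open("h.py","w").write(s)
import h,json,numpy as np,cv2
c=json.load(open("cal.json"));c["world_to_cam"]=np.array(c["world_to_cam"])
d=np.load("last.npz");c["image"]=d["im"];hsv=cv2.cvtColor(d["im"],cv2.COLOR_RGB2HSV)
print(hsv[154:176:2,292:324:2,1]);print(hsv[154:176:2,292:324:2,2])
for h.SAT in (13,20,28,36):
    for h.VMAX in (95,255): print(h.SAT,h.VMAX,h.lid(c,d["A"],d["H"]))
print(h.manip.read_state()["clock"])
```

```text
[[101 109 107 110 100 101  94  94  75  19  13  13  13  13  10  26]
 [104 110 104 107 104  98  91  89  75  14  10   7  13  10  10  47]
 [105 112 110  96  89  77  46  40  32  10  10  19  10  16  19  51]
 [101 103 110  97  53  19  13  10  10  10  10  19  21  20  21  44]
 [103 113 105 101  28  13  13  10  16  13  13  26  25  26  26  43]
 [100 113 107  96  36  13  13  10  13  13  13  25  25  21  26  43]
 [103 103 108  96  45  10  13  13  11  13  20  23  23  27  24  51]
 [ 97 108 109 101  45  15  16   9  17  18  23  26  21  27  35  83]
 [101 105 107 105  45  25  23  21  18  24  27  53  61  68  83  97]
 [ 97 104 109 106  54  26  23  24  24  24  27  81  97  96  99  99]
 [101 105 109  95  92  71  45  30  27  26  25  84  92  95  97  94]]
[[ 91  96  98  93  92 104 122 128 106  79  77  77  78  76  77  80]
 [ 93  95  98  88 103 143 126 118 106  75  76  77  77  79  77  82]
 [ 92  96  95  90 118 112  94  89  87  77  77  80  78  79  79 100]
 [ 93  99  95  89  91  81  80  78  79  77  76  93  96 102 107 115]
 [ 92  97  97  88  81  80  77  78  80  78  78 116 124 120 119 113]
 [ 92  95  95  88  79  79  
[... 268 characters left out ...]
22 125 126 118 115 129 131 133 136 132]
 [101  97  94  91 111 132 129 127 123 119 114 127 133 134 134 125]]
13 95 [ 18.37824543 -14.57344428  10.          13.55027674  21.97644615]
13 255 [ 18.37824543 -14.57344428  10.          13.55027674  21.97644615]
20 95 [ 17.39896336 -28.30423739 103.           1.20724165  34.56017343]
20 255 [ 18.44606908 -29.84399496 115.           1.20724165  34.58856332]
28 95 [ 18.27268853 -28.24955593 111.           1.09053326  36.58584411]
28 255 [ 26.36094013 -27.66936909 187.           1.09053326  50.7855583 ]
36 95 [ 17.72075844 -28.25103352 116.           1.09053326  36.58584411]
36 255 [ 27.3499005  -27.68705486 205.           1.09053326  54.83039921]
20.3
```

Call:
jog_arm(
  commands=[
    {"dx": 0.0007, "dy": 0.0045, "dz": 0, "ax": 0.012, "ay": 0, "az": 0.01, "gripper": 1},
    {"dx": 0.002, "dy": 0.0135, "dz": 0, "ax": 0.012, "ay": 0, "az": 0.01, "gripper": 1},
    {"dx": 0.0034, "dy": 0.0225, "dz": 0, "ax": 0, "ay": 0, "az": 0.01, "gripper": 1},
    {"dx": 0.0047, "dy": 0.0315, "dz": 0, "ax": 0, "ay": 0, "az": 0.01, "gripper": 1},
    {"dx": 0.006, "dy": 0.0405, "dz": 0, "ax": 0, "ay": 0, "az": 0.01, "gripper": 1},
    {"dx": 0.0074, "dy": 0.0495, "dz": 0, "ax": 0, "ay": 0, "az": 0.01, "gripper": 1},
    {"dx": 0.0088, "dy": 0.0585, "dz": 0, "ax": 0, "ay": 0, "az": 0.01, "gripper": 1},
    {"dx": 0.01, "dy": 0.0675, "dz": 0, "ax": 0, "ay": 0, "az": 0.01, "gripper": 1},
    {"dx": 0.0115, "dy": 0.0765, "dz": 0, "ax": 0, "ay": 0, "az": 0.01, "gripper": 1},
    {"dx": 0.0128, "dy": 0.0855, "dz": 0, "ax": 0, "ay": 0, "az": 0.01, "gripper": 1},
  ],
)

```text
clock: 21.55
eef_pos: [508.1, 14.2, 183.8]
eef_rot: [-3.141, -0.0, 2.898]
wrist_force: [1.0, -1.0, -6.0]
finger_gap: 23.7
finger_force: 60.0
```

Call:
jog_arm(
  commands=[
    {"dx": 0.0142, "dy": 0.0945, "dz": 0, "ax": 0, "ay": 0, "az": 0, "gripper": 1},
    {"dx": 0.0155, "dy": 0.1035, "dz": 0, "ax": 0, "ay": 0, "az": 0, "gripper": 1},
    {"dx": 0.017, "dy": 0.1125, "dz": 0, "ax": 0, "ay": 0, "az": 0, "gripper": 1},
    {"dx": 0.0182, "dy": 0.1215, "dz": 0, "ax": 0, "ay": 0, "az": 0, "gripper": 1},
    {"dx": 0.0196, "dy": 0.1305, "dz": 0, "ax": 0, "ay": 0, "az": 0, "gripper": 1},
    {"dx": 0.021, "dy": 0.1395, "dz": 0, "ax": 0, "ay": 0, "az": 0, "gripper": 1},
    {"dx": 0.0223, "dy": 0.1485, "dz": 0, "ax": 0, "ay": 0, "az": 0, "gripper": 1},
    {"dx": 0.0236, "dy": 0.1575, "dz": 0, "ax": 0, "ay": 0, "az": 0, "gripper": 1},
    {"dx": 0.025, "dy": 0.1665, "dz": 0, "ax": 0, "ay": 0, "az": 0, "gripper": 1},
    {"dx": 0.0263, "dy": 0.1755, "dz": 0, "ax": 0, "ay": 0, "az": 0, "gripper": 1},
  ],
)

```text
clock: 22.8
eef_pos: [513.3, 68.8, 183.8]
eef_rot: [-3.141, 0.0, 2.898]
wrist_force: [0.5, 1.1, -7.0]
finger_gap: 23.4
finger_force: 60.0
```

Call:
jog_arm(
  commands=[
    {"dx": 0.0277, "dy": 0.1845, "dz": 0, "ax": 0, "ay": 0, "az": 0, "gripper": 1},
    {"dx": 0.029, "dy": 0.1935, "dz": 0, "ax": 0, "ay": 0, "az": 0, "gripper": 1},
    {"dx": 0.0304, "dy": 0.2025, "dz": 0, "ax": 0, "ay": 0, "az": 0, "gripper": 1},
    {"dx": 0.0317, "dy": 0.2115, "dz": 0, "ax": 0, "ay": 0, "az": 0, "gripper": 1},
    {"dx": 0.033, "dy": 0.2205, "dz": 0, "ax": 0, "ay": 0, "az": 0, "gripper": 1},
    {"dx": 0.0344, "dy": 0.2295, "dz": 0, "ax": 0, "ay": 0, "az": 0, "gripper": 1},
    {"dx": 0.0358, "dy": 0.2385, "dz": 0, "ax": 0, "ay": 0, "az": 0, "gripper": 1},
    {"dx": 0.037, "dy": 0.2475, "dz": 0, "ax": -0.009, "ay": 0, "az": 0, "gripper": 1},
    {"dx": 0.0378, "dy": 0.252, "dz": 0, "ax": -0.009, "ay": 0, "az": 0, "gripper": 1},
    {"dx": 0.037, "dy": 0.2475, "dz": 0, "ax": -0.009, "ay": 0, "az": 0, "gripper": 1},
  ],
)

```text
clock: 24.05
eef_pos: [521.8, 158.7, 183.8]
eef_rot: [3.137, 0.0, 2.898]
wrist_force: [-0.5, -0.0, -6.6]
finger_gap: 23.4
finger_force: 60.0
```

Call:
jog_arm(
  commands=[
    {"dx": 0.0358, "dy": 0.2385, "dz": 0, "ax": 0, "ay": 0, "az": 0, "gripper": 1},
    {"dx": 0.0344, "dy": 0.2295, "dz": 0, "ax": 0, "ay": 0, "az": 0, "gripper": 1},
    {"dx": 0.033, "dy": 0.2205, "dz": 0, "ax": 0, "ay": 0, "az": 0, "gripper": 1},
    {"dx": 0.0317, "dy": 0.2115, "dz": 0, "ax": 0, "ay": 0, "az": 0, "gripper": 1},
    {"dx": 0.0304, "dy": 0.2025, "dz": 0, "ax": 0, "ay": 0, "az": 0, "gripper": 1},
    {"dx": 0.029, "dy": 0.1935, "dz": 0, "ax": 0, "ay": 0, "az": 0, "gripper": 1},
    {"dx": 0.0277, "dy": 0.1845, "dz": 0, "ax": 0, "ay": 0, "az": 0, "gripper": 1},
    {"dx": 0.0263, "dy": 0.1755, "dz": 0, "ax": 0, "ay": 0, "az": 0, "gripper": 1},
    {"dx": 0.025, "dy": 0.1665, "dz": 0, "ax": 0, "ay": 0, "az": 0, "gripper": 1},
    {"dx": 0.0236, "dy": 0.1575, "dz": 0, "ax": 0, "ay": 0, "az": 0, "gripper": 1},
  ],
)

```text
clock: 25.3
eef_pos: [529.4, 238.1, 184.1]
eef_rot: [3.137, -0.0, 2.898]
wrist_force: [-0.1, 0.6, -6.6]
finger_gap: 23.6
finger_force: 60.0
```

Call:
jog_arm(
  commands=[
    {"dx": 0.0223, "dy": 0.1485, "dz": 0, "ax": 0, "ay": 0, "az": 0, "gripper": 1},
    {"dx": 0.021, "dy": 0.1395, "dz": 0, "ax": 0, "ay": 0, "az": 0, "gripper": 1},
    {"dx": 0.0196, "dy": 0.1305, "dz": 0, "ax": 0, "ay": 0, "az": 0, "gripper": 1},
    {"dx": 0.0182, "dy": 0.1215, "dz": 0, "ax": 0, "ay": 0, "az": 0, "gripper": 1},
    {"dx": 0.017, "dy": 0.1125, "dz": 0, "ax": 0, "ay": 0, "az": 0, "gripper": 1},
    {"dx": 0.0155, "dy": 0.1035, "dz": 0, "ax": 0, "ay": 0, "az": 0, "gripper": 1},
    {"dx": 0.0142, "dy": 0.0945, "dz": 0, "ax": 0, "ay": 0, "az": 0, "gripper": 1},
    {"dx": 0.0128, "dy": 0.0855, "dz": 0, "ax": 0, "ay": 0, "az": 0, "gripper": 1},
    {"dx": 0.0115, "dy": 0.0765, "dz": 0, "ax": 0, "ay": 0, "az": 0, "gripper": 1},
    {"dx": 0.01, "dy": 0.0675, "dz": 0, "ax": 0, "ay": 0, "az": 0, "gripper": 1},
  ],
)

```text
clock: 26.55
eef_pos: [533.5, 281.4, 184.3]
eef_rot: [3.137, 0.0, 2.898]
wrist_force: [0.3, -0.0, -6.2]
finger_gap: 23.5
finger_force: 60.0
```

Call:
jog_arm(
  commands=[
    {"dx": 0.0088, "dy": 0.0585, "dz": 0, "ax": 0, "ay": 0, "az": 0, "gripper": 1},
    {"dx": 0.0074, "dy": 0.0495, "dz": 0, "ax": 0, "ay": 0, "az": 0, "gripper": 1},
    {"dx": 0.006, "dy": 0.0405, "dz": 0, "ax": 0, "ay": 0, "az": 0, "gripper": 1},
    {"dx": 0.0047, "dy": 0.0315, "dz": 0, "ax": 0, "ay": 0, "az": 0, "gripper": 1},
    {"dx": 0.0034, "dy": 0.0225, "dz": 0, "ax": 0, "ay": 0, "az": 0, "gripper": 1},
    {"dx": 0.002, "dy": 0.0135, "dz": 0, "ax": 0.007, "ay": 0, "az": 0, "gripper": 1},
    {"dx": 0.0007, "dy": 0.0045, "dz": 0, "ax": 0.007, "ay": 0, "az": 0, "gripper": 1},
  ],
)

```text
clock: 27.42
eef_pos: [534.4, 290.1, 184.4]
eef_rot: [3.14, 0.0, 2.898]
wrist_force: [0.0, -0.0, -7.1]
finger_gap: 23.4
finger_force: 60.0
```

```bash
sed -i 's/SAT,VMAX=13,255/SAT,VMAX,DZ=22,100,8.7/; s/P0=H-47\*n/P0=H-(47+DZ)*n/; s/abs(Q\[...,1\]+26)<20/abs(Q[...,1]+20)<20/; s/x=r\[:,1\]-12.7;r\[:,1\]=x+.*$/r[:,1]=r[:,1]-2.8/' h.py
python3 - <<'E'
import h,json,numpy as np
d=np.load("last.npz");c=json.load(open("cal.json"));c["world_to_cam"]=np.array(c["world_to_cam"]);c["image"]=d["im"]
print("mid-way",h.lid(c,d["A"],d["H"]))
h.look(2)
E
```

```text
mid-way [ 13.54348596 -22.70101126 120.          -4.98422267  30.85393325]
[[27.425 None]
 [27.475 None]]
slope down +x -0.0018 roll -0.0 tcp [534.35 290.11 184.36] gap 23.690421107650096 F 59.99701201915741 W [-0.05 -0.11 -5.97]Traceback (most recent call last):
  File "<stdin>", line 4, in <module>
  File "h.py", line 45, in look
    r,sl=track(n);r[:,1]=r[:,1]-2.8
                         ~~~~~~^~~~
TypeError: unsupported operand type(s) for -: 'NoneType' and 'float'
```

Run:
```python
import h,json,numpy as np,cv2
from h import *
t=cams.camera("top");st,A,H=caddy();s=cams.camera("scene");np.savez("mat.npz",s=s["image"],t=t["image"],A=A,H=H)
def crop(c):
    o=proj(c,H-47*A[:,2]).astype(int);x0,y0=o[0]-50,o[1]-60
    z=cv2.resize(c["image"][y0:y0+120,x0:x0+100],None,fx=4,fy=4,interpolation=cv2.INTER_CUBIC)[:,:,::-1].copy()
    for x in (-40,-20,0,20,40):
        for y in (-20,20):
            p=(proj(c,H-55.7*A[:,2]+x*A[:,0]+y*A[:,1])-[x0,y0]+.5)*4;cv2.circle(z,tuple(int(k) for k in p),1,(0,0,255) if x else (0,255,0),-1)
    print(x0,y0);return z
cv2.imwrite("pics/mat.png",np.hstack([crop(s),crop(t)]));print(st["clock"])
```

```text
375 129
155 161
27.575
```

View pics/mat.png

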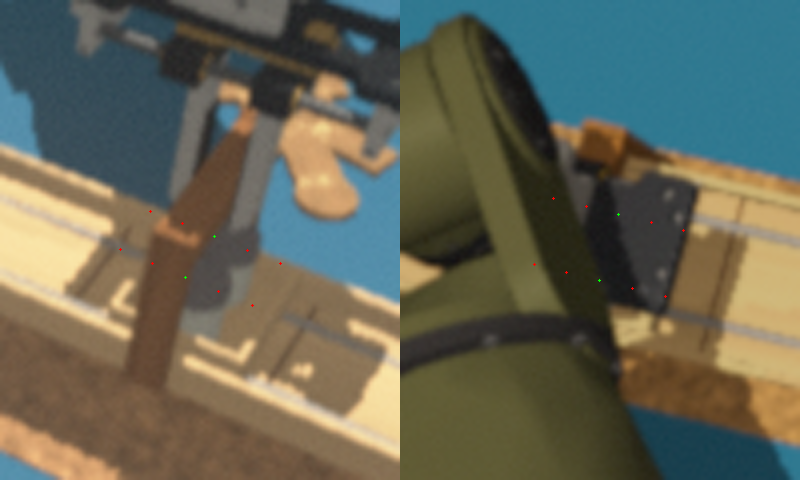

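Left (scene): the strap half hides the near lid, and its right edge is at crop (230,290). With dots s=0 at (185,277) and s=20 at (218,291), that gives s ≈ 5–9 mm, still balanced. Right (top): the arm hides the middle. I'll lower it to just above the mat, shifting about 5 mm towards the mat's centre.

Call:
jog_arm(
  commands=[
    {"dx": 0.012, "dy": 0.002, "dz": 0.05, "ax": 0, "ay": 0, "az": 0, "gripper": 1},
    {"dx": 0.012, "dy": 0.002, "dz": 0.12, "ax": 0, "ay": 0, "az": 0, "gripper": 1},
    {"dx": 0.012, "dy": 0.002, "dz": 0.18, "ax": 0, "ay": 0, "az": 0, "gripper": 1},
    {"dx": 0.012, "dy": 0.002, "dz": 0.22, "ax": 0, "ay": 0, "az": 0, "gripper": 1},
    {"dx": 0.012, "dy": 0.002, "dz": 0.25, "ax": 0, "ay": 0, "az": 0, "gripper": 1},
    {"dx": 0.012, "dy": 0.002, "dz": 0.25, "ax": 0, "ay": 0, "az": 0, "gripper": 1},
    {"dx": 0.012, "dy": 0.002, "dz": 0.22, "ax": 0, "ay": 0, "az": 0, "gripper": 1},
    {"dx": 0.012, "dy": 0.002, "dz": 0.18, "ax": 0, "ay": 0, "az": 0, "gripper": 1},
    {"dx": 0.012, "dy": 0.002, "dz": 0.12, "ax": 0, "ay": 0, "az": 0, "gripper": 1},
    {"dx": 0.012, "dy": 0.002, "dz": 0.06, "ax": 0, "ay": 0, "az": 0, "gripper": 1},
  ],
)

```text
clock: 28.88
eef_pos: [529.9, 292.1, 118.2]
eef_rot: [3.14, -0.0, 2.898]
wrist_force: [-1.2, 0.7, -6.4]
finger_gap: 23.5
finger_force: 60.0
```

```bash
cat > edge.py <<'E'
from h import *
import h
def edge(c,A,H):
    """right edge of the lids' visible parts (x in the caddy frame), lid radius 18 mm taken off"""
    h.SAT=255;Q,hsv,_=lid(c,A,H,True);sat=cv2.medianBlur(hsv[...,1],3);out=[]
    for y in (-20,20):
        m=((abs(Q[...,1]-y)<5)&(Q[...,0]>-10)&(Q[...,0]<60)&(sat<32)&(hsv[...,2]<100)).astype(np.uint8)
        k,l,s,_=cv2.connectedComponentsWithStats(m,connectivity=8)
        if k>1: w=Q[l==1+np.argmax(s[1:,4])];out.append((len(w),round(w[:,0].min(),1),round(w[:,0].max()-18,1)))
        else: out.append(None)
    return out
if __name__=="__main__":
    c=cams.camera("scene");st,A,H=caddy()
    d=np.load("last.npz");print("27.475",edge(dict(c,image=d["im"]),d["A"],d["H"]))
    d=np.load("mat.npz");print("27.575",edge(dict(c,image=d["s"]),d["A"],d["H"]))
    np.savez("low.npz",s=c["image"],A=A,H=H)
    print(st["clock"],edge(c,A,H),-A[2,0],st["eef_pos"],st["wrist_force"])
    Q,hsv,_=lid(c,A,H,True)
    for y in (-25,-20,-15):
        pr=[proj(c,H-55.7*A[:,2]+x*A[:,0]+y*A[:,1]).round().astype(int) for x in range(-16,60,4)]
        print(y,[(int(hsv[p[1],p[0],1]),int(hsv[p[1],p[0],2])) for p in pr])
E
python3 edge.py
```

```text
27.475 [(29, np.float64(6.1), np.float64(7.5)), (30, np.float64(2.1), np.float64(6.5))]
27.575 [(28, np.float64(6.1), np.float64(7.5)), (31, np.float64(2.1), np.float64(7.1))]
28.925 [(27, np.float64(5.3), np.float64(7.5)), (26, np.float64(2.9), np.float64(5.5))] -0.001769684802095741 [529.78277128 292.1907839  117.98593676] [-0.16345463  0.13928228 -5.93858956]
-25 [(102, 95), (108, 99), (115, 100), (113, 102), (110, 95), (79, 90), (20, 78), (16, 81), (22, 83), (15, 83), (20, 78), (51, 119), (81, 129), (94, 135), (98, 135), (97, 134), (97, 140), (98, 136), (96, 130)]
-20 [(108, 97), (117, 100), (116, 99), (114, 98), (118, 93), (52, 84), (22, 82), (22, 81), (26, 80), (21, 85), (15, 86), (33, 124), (38, 127), (94, 133), (98, 135), (98, 135), (95, 137), (97, 134), (89, 134)]
-15 [(114, 94), (115, 100), (119, 101), (115, 95), (106, 94), (25, 83), (16, 80), (19, 82), (22, 80), (22, 80), (24, 96), (26, 119), (41, 123), (96, 133), (96, 135), (95, 134), (96, 138), (93, 131), (67, 118)]
```

Call:
jog_arm(
  commands=[
    {"dx": 0, "dy": 0, "dz": 0, "ax": 0.005, "ay": 0, "az": 0, "gripper": 1},
    {"dx": 0, "dy": 0, "dz": 0, "ax": 0.005, "ay": 0, "az": 0, "gripper": 1},
    {"dx": 0, "dy": 0, "dz": 0, "ax": 0, "ay": 0, "az": 0, "gripper": 1},
    {"dx": 0, "dy": 0, "dz": 0, "ax": 0, "ay": 0, "az": 0, "gripper": 1},
    {"dx": 0, "dy": 0, "dz": 0, "ax": 0, "ay": 0, "az": 0, "gripper": 1},
    {"dx": 0, "dy": 0, "dz": 0, "ax": 0, "ay": 0, "az": 0, "gripper": 1},
    {"dx": 0, "dy": 0, "dz": 0, "ax": 0, "ay": 0, "az": 0, "gripper": 1},
    {"dx": 0, "dy": 0, "dz": 0, "ax": 0, "ay": 0, "az": 0, "gripper": 1},
    {"dx": 0, "dy": 0, "dz": 0, "ax": 0, "ay": 0, "az": 0, "gripper": 1},
    {"dx": 0, "dy": 0, "dz": 0, "ax": 0, "ay": 0, "az": 0, "gripper": 1},
  ],
)

```text
clock: 30.18
eef_pos: [529.9, 292.1, 118.4]
eef_rot: [3.141, -0.0, 2.898]
wrist_force: [0.0, -0.4, -6.5]
finger_gap: 23.4
finger_force: 60.0
```

```bash
python3 edge.py | grep -v "^-\|^27"
```

```text
30.225 [(28, np.float64(5.5), np.float64(7.6)), (27, np.float64(3.1), np.float64(5.7))] -0.00014831354910309452 [529.89587965 292.14150295 118.33348057] [-0.15254481  0.81611236 -5.98663208]
```

Call:
jog_arm(
  commands=[
    {"dx": 0, "dy": 0, "dz": 0, "ax": 0, "ay": 0, "az": 0, "gripper": 1},
    {"dx": 0, "dy": 0, "dz": 0, "ax": 0, "ay": 0, "az": 0, "gripper": 1},
    {"dx": 0, "dy": 0, "dz": 0, "ax": 0, "ay": 0, "az": 0, "gripper": 1},
    {"dx": 0, "dy": 0, "dz": 0, "ax": 0, "ay": 0, "az": 0, "gripper": 1},
    {"dx": 0, "dy": 0, "dz": 0, "ax": 0, "ay": 0, "az": 0, "gripper": 1},
    {"dx": 0, "dy": 0, "dz": 0, "ax": 0, "ay": 0, "az": 0, "gripper": 1},
    {"dx": 0, "dy": 0, "dz": 0, "ax": 0, "ay": 0, "az": 0, "gripper": 1},
    {"dx": 0, "dy": 0, "dz": 0, "ax": 0, "ay": 0, "az": 0, "gripper": 1},
    {"dx": 0, "dy": 0, "dz": 0, "ax": 0, "ay": 0, "az": 0, "gripper": 1},
    {"dx": 0, "dy": 0, "dz": 0, "ax": 0, "ay": 0, "az": 0, "gripper": 1},
  ],
)

```text
clock: 31.48
eef_pos: [529.9, 292.1, 118.4]
eef_rot: [3.141, 0.0, 2.898]
wrist_force: [-0.1, -0.8, -5.8]
finger_gap: 23.5
finger_force: 60.0
```

```bash
python3 edge.py | grep -v "^-\|^27"
```

```text
31.525 [(28, np.float64(5.5), np.float64(7.6)), (26, np.float64(3.7), np.float64(5.7))] -0.00016725123927505603 [529.90723691 292.16804564 118.35229186] [ 0.86362098 -0.3818739  -5.91348552]
```

Call:
jog_arm(
  commands=[
    {"dx": 0, "dy": 0, "dz": 0, "ax": 0, "ay": 0, "az": 0, "gripper": 1},
    {"dx": 0, "dy": 0, "dz": 0, "ax": 0, "ay": 0, "az": 0, "gripper": 1},
    {"dx": 0, "dy": 0, "dz": 0, "ax": 0, "ay": 0, "az": 0, "gripper": 1},
    {"dx": 0, "dy": 0, "dz": 0, "ax": 0, "ay": 0, "az": 0, "gripper": 1},
    {"dx": 0, "dy": 0, "dz": 0, "ax": 0, "ay": 0, "az": 0, "gripper": 1},
    {"dx": 0, "dy": 0, "dz": 0, "ax": 0, "ay": 0, "az": 0, "gripper": 1},
    {"dx": 0, "dy": 0, "dz": 0, "ax": 0, "ay": 0, "az": 0, "gripper": 1},
    {"dx": 0, "dy": 0, "dz": 0, "ax": 0, "ay": 0, "az": 0, "gripper": 1},
    {"dx": 0, "dy": 0, "dz": 0, "ax": 0, "ay": 0, "az": 0, "gripper": 1},
    {"dx": 0, "dy": 0, "dz": 0, "ax": 0, "ay": 0, "az": 0, "gripper": 1},
  ],
)

```text
clock: 32.78
eef_pos: [529.9, 292.2, 118.4]
eef_rot: [3.141, 0.0, 2.898]
wrist_force: [-1.2, -0.3, -6.6]
finger_gap: 23.7
finger_force: 60.0
```

Call:
jog_arm(
  commands=[
    {"dx": 0, "dy": 0, "dz": 0.05, "ax": 0, "ay": 0, "az": 0, "gripper": 1},
    {"dx": 0, "dy": 0, "dz": 0.09, "ax": 0, "ay": 0, "az": 0, "gripper": 1},
    {"dx": 0, "dy": 0, "dz": 0.1, "ax": 0, "ay": 0, "az": 0, "gripper": 1},
    {"dx": 0, "dy": 0, "dz": 0.1, "ax": 0, "ay": 0, "az": 0, "gripper": 1},
    {"dx": 0, "dy": 0, "dz": 0.07, "ax": 0, "ay": 0, "az": 0, "gripper": 1},
    {"dx": 0, "dy": 0, "dz": 0.05, "ax": 0, "ay": 0, "az": 0, "gripper": 1},
    {"dx": 0, "dy": 0, "dz": 0.03, "ax": 0, "ay": 0, "az": 0, "gripper": 1},
    {"dx": 0, "dy": 0, "dz": 0.015, "ax": 0, "ay": 0, "az": 0, "gripper": 1},
    {"dx": 0, "dy": 0, "dz": 0.01, "ax": 0, "ay": 0, "az": 0, "gripper": 1},
  ],
)

```text
clock: 33.9
eef_pos: [529.9, 292.2, 97.8]
eef_rot: [3.141, 0.0, 2.898]
wrist_force: [0.2, -0.3, -6.6]
finger_gap: 23.6
finger_force: 60.0
```

```bash
python3 edge.py | grep -v "^-\|^27"
```

```text
33.95 [(27, np.float64(5.8), np.float64(7.5)), (25, np.float64(4.2), np.float64(6.3))] -0.0001582275640128242 [529.90562663 292.15174151  97.73793218] [-0.08039108  0.30161536 -6.88048444]
```

Call:
jog_arm(
  commands=[
    {"dx": 0, "dy": 0, "dz": 0.01, "ax": 0, "ay": 0, "az": 0, "gripper": 1},
    {"dx": 0, "dy": 0, "dz": 0.01, "ax": 0, "ay": 0, "az": 0, "gripper": 1},
    {"dx": 0, "dy": 0, "dz": 0.01, "ax": 0, "ay": 0, "az": 0, "gripper": 1},
    {"dx": 0, "dy": 0, "dz": 0.005, "ax": 0, "ay": 0, "az": 0, "gripper": 1},
    {"dx": 0, "dy": 0, "dz": 0, "ax": 0, "ay": 0, "az": 0, "gripper": 1},
  ],
)

```text
clock: 34.58
eef_pos: [529.9, 292.2, 96.5]
eef_rot: [3.141, 0.0, 2.898]
wrist_force: [-1.3, -0.6, -4.1]
finger_gap: 23.7
finger_force: 60.0
```

```bash
python3 edge.py | grep -v "^-\|^27"
```

```text
34.625 [(28, np.float64(6.1), np.float64(8.5)), (25, np.float64(3.8), np.float64(6.0))] -0.0001716098056834294 [529.90765284 292.15570297  96.47184948] [-1.57609361 -1.01935662 -3.44809236]
```

Call:
jog_arm(
  commands=[
    {"dx": 0, "dy": 0, "dz": 0.006, "ax": 0, "ay": 0, "az": 0, "gripper": 1},
    {"dx": 0, "dy": 0, "dz": 0.003, "ax": 0, "ay": 0, "az": 0, "gripper": 1},
    {"dx": 0, "dy": 0, "dz": 0, "ax": 0, "ay": 0, "az": 0, "gripper": 1},
    {"dx": 0, "dy": 0, "dz": 0, "ax": 0, "ay": 0, "az": 0, "gripper": 1},
  ],
  squeeze=10,
)

```text
clock: 35.12
eef_pos: [529.9, 292.2, 96.4]
eef_rot: [3.141, 0.0, 2.898]
wrist_force: [-4.9, -2.8, 3.4]
finger_gap: 23.9
finger_force: 10.0
```

Call:
jog_arm(
  commands=[
    {"dx": 0, "dy": 0, "dz": 0, "ax": 0, "ay": 0, "az": 0, "gripper": 0.7},
    {"dx": 0, "dy": 0, "dz": 0, "ax": 0, "ay": 0, "az": 0, "gripper": 0.6},
    {"dx": 0, "dy": 0, "dz": 0, "ax": 0, "ay": 0, "az": 0, "gripper": 0.5},
    {"dx": 0, "dy": 0, "dz": 0, "ax": 0, "ay": 0, "az": 0, "gripper": 0.4},
    {"dx": 0, "dy": 0, "dz": 0, "ax": 0, "ay": 0, "az": 0, "gripper": 0.4},
    {"dx": 0, "dy": 0, "dz": 0, "ax": 0, "ay": 0, "az": 0, "gripper": 0.4},
  ],
  squeeze=5,
)

```text
clock: 35.88
eef_pos: [529.9, 292.2, 96.0]
eef_rot: [3.141, 0.0, 2.898]
wrist_force: [-0.1, -0.8, -0.0]
finger_gap: 56.5
finger_force: 0.0
```

```bash
python3 edge.py | grep -v "^-\|^27"
```

```text
35.925 [(27, np.float64(6.0), np.float64(8.4)), (26, np.float64(4.4), np.float64(7.3))] -0.0001364957455545215 [529.8979782  292.14810239  95.95955818] [-0.47985514 -0.76359001 -0.23394951]
```

Released, and the tray hasn't moved. Now straight up and clear, then a check from both views.

Call:
jog_arm(
  commands=[
    {"dx": 0, "dy": 0, "dz": -0.1, "ax": 0, "ay": 0, "az": 0, "gripper": 0.4},
    {"dx": 0, "dy": 0, "dz": -0.3, "ax": 0, "ay": 0, "az": 0, "gripper": 0.4},
    {"dx": 0, "dy": 0, "dz": -0.5, "ax": 0, "ay": 0, "az": 0, "gripper": 0.4},
    {"dx": 0, "dy": 0, "dz": -0.6, "ax": 0, "ay": 0, "az": 0, "gripper": 0.4},
    {"dx": 0, "dy": 0, "dz": -0.6, "ax": 0, "ay": 0, "az": 0, "gripper": 0.4},
    {"dx": 0, "dy": 0, "dz": -0.6, "ax": 0, "ay": 0, "az": 0, "gripper": 0.4},
    {"dx": 0, "dy": 0, "dz": -0.5, "ax": 0, "ay": 0, "az": 0, "gripper": 0.4},
    {"dx": 0.3, "dy": 0, "dz": -0.3, "ax": 0, "ay": 0, "az": 0, "gripper": 0.4},
    {"dx": 0.6, "dy": 0, "dz": 0, "ax": 0, "ay": 0, "az": 0, "gripper": 0.4},
    {"dx": 0.8, "dy": 0, "dz": 0, "ax": 0, "ay": 0, "az": 0, "gripper": 0.4},
  ],
)

```text
clock: 37.17
eef_pos: [462.6, 308.6, 236.1]
eef_rot: [3.142, -0.0, 2.897]
wrist_force: [-0.0, 0.6, -0.3]
finger_gap: 56.6
finger_force: 0.0
```

Call:
jog_arm(
  commands=[
    {"dx": 0.9, "dy": 0, "dz": 0, "ax": 0, "ay": 0, "az": 0, "gripper": 0.4},
    {"dx": 0.9, "dy": 0, "dz": 0, "ax": 0, "ay": 0, "az": 0, "gripper": 0.4},
    {"dx": 0.6, "dy": 0, "dz": 0, "ax": 0, "ay": 0, "az": 0, "gripper": 0.4},
    {"dx": 0, "dy": 0, "dz": 0, "ax": 0, "ay": 0, "az": 0, "gripper": 0.4},
  ],
)

```text
clock: 37.67
eef_pos: [369.7, 332.2, 236.5]
eef_rot: [3.141, 0.0, 2.899]
wrist_force: [-0.8, 0.7, 0.6]
finger_gap: 55.9
finger_force: 0.0
```

Run:
```python
from h import *
import edge
y=2.898;A=np.c_[[np.sin(y),-np.cos(y),0],[np.cos(y),np.sin(y),0],[0,0,1]];H=np.array([529.9,292.15,107.5])
s=cams.camera("scene");print(edge.edge(s,A,H))
t=cams.camera("top");im=t["image"];hsv=cv2.cvtColor(im,cv2.COLOR_RGB2HSV)
# handle bar (saturated dark brown) and lids (grey) from above
p=proj(t,H+[0,0,10]).astype(int)
k=np.zeros(im.shape[:2],np.uint8);k[p[1]-40:p[1]+40,p[0]-22:p[0]+22]=1
m=cv2.inRange(hsv,(5,155,110),(17,255,255))*k
c=max(cv2.findContours(m,0,1)[0],key=cv2.contourArea)
print("bar",cv2.minAreaRect(np.array([plane(t,q[0]+0.,118)[:2] for q in c],np.float32)))
g=((cv2.medianBlur(hsv[...,1],3)<40)&(hsv[...,2]>40)).astype(np.uint8);kk=np.zeros_like(g);kk[p[1]-40:p[1]+40,p[0]-50:p[0]+60]=1
n,l,st,cen=cv2.connectedComponentsWithStats(g*kk)
for i in range(1,n):
    if st[i,4]>15:
        q=plane(t,cen[i],61)-H;print("grey",st[i,4],(q@A).round(1))
print(manip.read_state()["clock"],manip.read_state()["eef_pos"])
for n,uv,z in (("cup",(331,230),55),("tape",(330,291),18)): pass
t0=cv2.imread("pics/top0.png")[:,:,::-1];df=np.abs(im.astype(int)-t0).sum(2)
for n,(x,y) in dict(cup=(331,230),tape=(330,291),glue=(276,143),angel=(332,145)).items(): print(n,int(df[y-15:y+15,x-15:x+15].mean()))
```

```text
[(11, np.float64(6.2), np.float64(-3.9)), (13, np.float64(4.5), np.float64(-3.3))]
bar ((522.6942138671875, 285.92291259765625), (91.20255279541016, 142.52720642089844), 75.46770477294922)
grey 39 [ -7.8 -21.3 -46.5]
grey 38 [ -7.5  19.7 -46.5]
37.775 [371.08122752 331.7373657  236.17418366]
cup 16
tape 17
glue 15
angel 17
```

Run:
```python
from h import *
import h
y=2.898;A=np.c_[[np.sin(y),-np.cos(y),0],[np.cos(y),np.sin(y),0],[0,0,1]];H=np.array([529.9,292.15,107.5])
s=cams.camera("scene");t=cams.camera("top");np.savez("fin.npz",s=s["image"],t=t["image"])
for n,c,dz in (("scene",s,8.7),("top",t,0)):
    h.DZ=dz;Q,hsv,_=lid(c,A,H,True);sat=cv2.medianBlur(hsv[...,1],3)
    for yy in (-20,20):
        m=((abs(Q[...,1]-yy)<6)&(abs(Q[...,0])<50)&(sat<(14 if n=="scene" else 40))&(hsv[...,2]>40)).astype(np.uint8)
        k,l,st,_=cv2.connectedComponentsWithStats(m,connectivity=8)
        if k>1: w=Q[l==1+np.argmax(st[1:,4])];print(n,yy,len(w),"x from",w[:,0].min().round(1),"to",w[:,0].max().round(1))
# outline of the end walls, z=53: ends of the light plywood along the caddy's centreline, top view
hsv=cv2.cvtColor(t["image"],cv2.COLOR_RGB2HSV)
for yy in (0,35,-35):
    print(yy,[(x,tuple(int(v) for v in hsv[tuple(proj(t,H+[0,0,-54.5]+x*A[:,0]+yy*A[:,1]).round().astype(int)[::-1])])) for x in list(range(-182,-157,4))+list(range(158,183,4))])
```

```text
top -20 20 x from -13.0 to -2.4
top 20 23 x from -13.6 to -1.9
0 [(-182, (17, 152, 179)), (-178, (16, 156, 167)), (-174, (17, 143, 116)), (-170, (20, 122, 136)), (-166, (23, 102, 200)), (-162, (22, 106, 202)), (-158, (21, 108, 203)), (158, (17, 133, 94)), (162, (20, 120, 134)), (166, (22, 110, 178)), (170, (21, 110, 195)), (174, (16, 116, 174)), (178, (23, 8, 124)), (182, (98, 168, 138))]
35 [(-182, (17, 158, 170)), (-178, (17, 154, 171)), (-174, (16, 149, 128)), (-170, (21, 116, 161)), (-166, (22, 104, 194)), (-162, (20, 112, 201)), (-158, (19, 115, 201)), (158, (17, 137, 95)), (162, (20, 124, 134)), (166, (22, 112, 178)), (170, (20, 121, 189)), (174, (17, 130, 171)), (178, (99, 110, 132)), (182, (97, 168, 138))]
-35 [(-182, (17, 155, 179)), (-178, (16, 152, 181)), (-174, (16, 155, 143)), (-170, (20, 122, 159)), (-166, (21, 112, 194)), (-162, (19, 115, 201)), (-158, (19, 115, 202)), (158, (17, 138, 96)), (162, (18, 129, 105)), (166, (20, 115, 179)), (170, (21, 116, 195)), (174, (15, 106, 159)), (178, (95, 25, 121)), (182, (98, 170, 138))]
```

```bash
python3 -c "
from cell import job
print(job.sign_off())"
```

```text
the job is handed in; nothing more can be done
None
```

I set the caddy down on the mat, within about 5 mm of its centre by my measurements, released it with the pot tray about 5–7 mm from the middle, and handed the job in at about 38 s; no verdict came back.

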